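# Charge the mill jar and hold the mill guard open

### The job

With the hand scoop, scoop grinding balls out of the grey tub and tip at least three of them into the open white mill jar, spilling none and not touching the balls with the fingers, then stand the scoop upright on the bench and let go of it. Then lift the clear guard of the roller mill by its bar and hold it half open, at 45 degrees, so that I can lay the jar on the rollers: it falls shut by itself, so finish while still holding it steady there. Keep the jar upright where it stands and leave everything else on the bench alone.

Things in the scene. Friction and masses are not known exactly. Their poses are not given: they have to be found in the camera images.
- scoop_grip (a point): Middle of the black handle of the hand scoop (0.15 kg): a level bar 86 long x 20 wide x 16 high, its middle 82 mm above the underside of the scoop's bowl and joined to it by a thin cranked neck. x runs along the handle from the bowl to its free end, z up. From here the lip is at x = -138 mm, z = -82 mm. The scoop's weight centre is about 75 mm from here towards the lip.
- scoop: The scoop's aluminium bowl, standing flat on the bench, empty: a flat-floored tray 80 long x 70 wide, floor 2 thick, side walls 34 high stepping down to 24 and ending 16 mm short of the lip, back wall 38 high, open in front (the lip). Origin at the centre of its underside; lip edge at x = -40 mm, back wall at x = +40 mm, handle towards +x, z up.
- tub: Grey plastic tub, fixed, open on top, 200 long (x) x 122 wide (y) x 60 high; origin under it on the bench. Flat inner floor 10 mm above the bench, x -60 to +90, y -55 to +55 mm. The wall at +x is upright; at -x (nearer the robot) the floor runs up a 45 degree ramp from x = -60 to x = -105 mm, 55 mm above the bench. The balls lie at the ramp end, x below 0; the other end is clear.
- jar: White porcelain mill jar standing open on the bench: a plain straight cylinder 104 in diameter x 115 high, bore 90 all the way up to the open mouth, about 1.1 kg, loose. Origin at the centre of its underside, z up.
- jar_mouth (a point): Centre of the jar's mouth, at the height of its rim (115 mm above its underside).
- jar_floor (a point): Centre of the jar's inner floor (8 mm above its underside).
- guard (a joint): Opening angle of the mill's guard, rad: 0 shut (as found), growing as its front rises, stop at 1.4. The guard is a clear hood in a white frame, 256 wide x 190 deep x 97 high, 0.5 to 0.9 kg, over the two rubber rollers, hinged along its upper rear edge. It falls shut from any angle when let go; 3 to 6 N upward at the bar carries it.
- guard_bar (a point): Middle of the round steel grab bar across the front of the guard: 14 in diameter, 120 long between its end stems (along y), 50 mm in front of the guard's front pane and 10 mm below its top. Its axes turn with the guard (when shut: x to the rear, y along the bar, z up). When shut it is 170 mm above the bench.
- guard_hinge (a point): Middle of the guard's hinge line, which runs along y, 180 mm above the bench. When shut the bar is 240 mm in front of it (x = -240 mm) and 10 mm below it. Axes turn with the guard as for guard_bar.
- mill: The jar mill: low grey sheet-metal machine, fixed, 230 deep (x) x 400 wide (y). Origin on the bench under the middle of the rollers; x to its rear (away from the robot), y to its left, z up. Guard hinge at x = 97 mm; drive housing, 158 high, from y = -132 to -232 mm.
- jar_lid: Bystander: porcelain lid of the jar, 104 diameter x 38 high with knob, lying on the bench. Origin under its centre.
- cup_tall: Bystander: pale cup, 72 diameter x 85 high. Origin under its centre.
- cup_small: Bystander: pale cup, 64 diameter x 60 high. Origin under its centre.
- bowl: Bystander: white bowl, 90 diameter x 40 high. Origin under its centre.
- brush: Bystander: brush lying on the bench, 200 long along its x. Origin under its middle.
- ball0_center (a point): Grinding ball 1 of 7: white ceramic, 22 diameter, 20 g, free to roll, in the tub at first. This point is its centre.
- ball1_center (a point): Grinding ball 2 of 7: white ceramic, 22 diameter, 20 g, free to roll, in the tub at first. This point is its centre.
- ball2_center (a point): Grinding ball 3 of 7: white ceramic, 22 diameter, 20 g, free to roll, in the tub at first. This point is its centre.
- ball3_center (a point): Grinding ball 4 of 7: white ceramic, 22 diameter, 20 g, free to roll, in the tub at first. This point is its centre.
- ball4_center (a point): Grinding ball 5 of 7: white ceramic, 22 diameter, 20 g, free to roll, in the tub at first. This point is its centre.
- ball5_center (a point): Grinding ball 6 of 7: white ceramic, 22 diameter, 20 g, free to roll, in the tub at first. This point is its centre.
- ball6_center (a point): Grinding ball 7 of 7: white ceramic, 22 diameter, 20 g, free to roll, in the tub at first. This point is its centre.
There are look-alikes about, which are no part of the job. Leave any green look-alike of the tub alone.

How it is judged:
By the outcome, as a careful person would: the job done as asked, in the order asked, and still so for the second after the job is handed in, while the arm keeps its last pose, push and grip.
It also fails if it takes over 59 s, if anything falls off the work surface, if the arm or the gripper's body presses on something with over 40 N, if the wrist force passes 120 N, or if a joint passes its speed limit or range.

### The arm

A 7-joint arm with a two-finger parallel gripper is mounted at the origin on the work surface. World frame = base frame: x ahead of the robot, y to its left, z up, the work surface at z = 0. Lengths are in mm, angles in rad, forces in N, time in s.
With the tool pointing down it reaches from about 400 to 875 mm from the base axis. Payload 19.3 kg.
Tool frame: the origin (TCP) lies at the very end of the fingers, on their centre line; the grasp point (between the pads) lies 19 mm behind it (grip_point_offset is the z of the grasp point in the tool frame, in mm); z points along the fingers, x is the direction in which the jaws open and shut, and the axes are right-handed (so a half turn about z gives the same grasp; the last joint's range is limited). The gripper opens to 85 mm and grips with 20 to 120 N. Pads are 22 mm wide; open, the fingers measure 114 mm over their backs; the gripper's body (76 mm by 85 mm) begins 54 mm behind the grasp point. The pads swing forward as they close: fully open they stand 13 mm farther back than shut.
Start: joints at [1.067, 0.521, -0.036, 1.599, 0.021, 1.021, -0.113], TCP at [262.673, -567.113, 231.291] pointing down, gripper open.
Joint ranges: [-2.91, 2.91], [-0.3, 2.13], [-1.5, 1.42], [0.17, 2.43], [-1.26, 4.41], [0.16, 1.93], [-2.52, 2.52]. Speed limits (rad/s): [1.89, 1.89, 2.39, 2.39, 3.01, 3.01, 3.01].

### API

Orientations are given as a 3x3 rotation matrix whose columns are the frame's x, y, z axes.
In Python, from workcell import movep, movel, goto_joints, open_gripper, clamp, wait, inverse_kinematics, read_state, camera, PlanningError, finish_job, grip_point_offset gives the robot as it stands. Calls block until the motion is done:
- movep(position, orientation): joint-space move of the TCP to a pose.
- movel(position, frame=None, max_speed=150, guard=None): straight line of the TCP; frame=None keeps the orientation; max_speed is the mean speed in mm/s. With guard (N) it stops when the force on the tool has changed by that much, and returns True; else False.
- goto_joints(angles): joint-space move.
- open_gripper() and clamp(): open the fingers fully, or close them until they stop; the grip force is fixed at half the most.
- wait(seconds).
- inverse_kinematics(position, orientation): joint angles nearest the present ones, or None.
- read_state(): the state.
- camera(name): name is "side" or "top"; returns a dict with "image" (384x512x3 uint8, blue, green, red), "range_z" (384x512 float32, mm along the optical axis (not along the pixel's ray), 0 where there is no reading), "fx", "fy", "cx", "cy" (pixels), "cam_to_world" (4x4, takes a point from camera to world coordinates). Camera axes: x right, y up, looking along -z (the intrinsics and any distortion apply to the point x, -y, -z); pixel columns grow to the right and rows downward; lengths in mm; the calibration is good to about 2 mm. A picture is of the moment at which its call begins.
A pose or a line that the arm cannot do raises PlanningError and nothing moves.
- finish_job(): hands the job in, once; it reports no verdict.
The state is a dict: "time": time; "qpos": joint angles; "qvel": joint speeds; "joint_efforts": joint torques, N m; "eef_pos": TCP position; "tool_rot": TCP orientation; "ft_force": force on the tool from outside, world axes, zero at the start; "torque": the same for the moment, N m; "finger_gap": finger opening in mm.
Only numpy, scipy, OpenCV 4.12 (cv2) and the standard library are available. Lean on these libraries where they do the work, as an engineer would, in place of code of your own. Each camera call takes 0.05 s, during which the arm holds its last target.

## Working session

There is one attempt and no reset: what is moved stays moved. The work goes in short steps, each a Python script; the robot and the scene stay as the last script left them, time stands still between calls to the robot, and variables do not carry over. Pictures are saved under pics/ and viewed, and the job is handed in when it is done.

```bash
ls; mkdir -p pics
python3 - <<'E'
from workcell import *
import cv2,numpy as np
for n in("side","top"):
    c=camera(n);cv2.imwrite(f"pics/{n}0.png",c["image"]);np.savez(f"{n}0.npz",**c)
    print(n,c["fx"],c["fy"],c["cx"],c["cy"],np.round(c["cam_to_world"],3).tolist(),[k for k in c], (c["range_z"]>0).mean())
s=read_state();print(s["time"],s["eef_pos"],s["tool_rot"],s["finger_gap"],grip_point_offset)
E
```

```text
pics
side 442.27866667883796 442.27866667883796 258.7700959728302 184.92903257715778 [[-0.892, 0.275, -0.359, 43.776], [-0.452, -0.575, 0.682, 850.046], [-0.019, 0.77, 0.637, 901.117], [0.0, 0.0, 0.0, 1.0]] ['image', 'range_z', 'fx', 'fy', 'cx', 'cy', 'cam_to_world'] 0.9948628743489584
top 468.15324290588507 468.15324290588507 265.2506458046126 194.92547109599772 [[-0.011, 1.0, -0.03, 421.984], [-1.0, -0.01, 0.01, 37.551], [0.01, 0.03, 1.0, 1335.088], [0.0, 0.0, 0.0, 1.0]] ['image', 'range_z', 'fx', 'fy', 'cx', 'cy', 'cam_to_world'] 0.9961039225260416
0.1 [ 262.55558758 -566.87070861  230.82430666] [[ 4.20336288e-01 -9.07368281e-01 -4.55883666e-04]
 [-9.07367899e-01 -4.20336530e-01  8.35026808e-04]
 [-9.49301397e-04  6.26621351e-05 -9.99999547e-01]] 85.50820657760184 -18.700000000000003
```

View pics/side0.png

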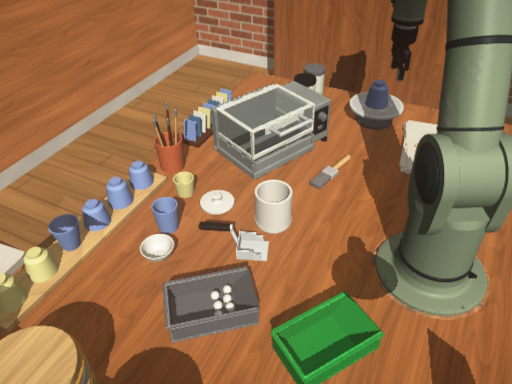

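View pics/top0.png

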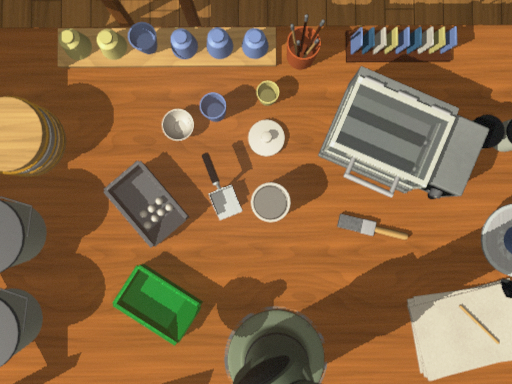

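Top view: scoop at about (222,190) with its handle up-left, grey tub (147,203), balls near (155,210), jar (270,202), mill (395,130) with the guard bar at (370,180). Next I measure them.

```bash
cat > h.py <<'E'
import numpy as np,cv2
def cloud(c):
    z=c["range_z"];v,u=np.mgrid[:384,:512]
    x=(u-c["cx"])/c["fx"]*z;y=-(v-c["cy"])/c["fy"]*z
    P=np.stack([x,y,-z,np.ones_like(z)],-1)@np.asarray(c["cam_to_world"]).T
    P=P[...,:3];P[z<=0]=np.nan
    return P
def ray(c,u,v,h):
    T=np.asarray(c["cam_to_world"]);d=T[:3,:3]@np.array([(u-c["cx"])/c["fx"],-(v-c["cy"])/c["fy"],-1]);o=T[:3,3]
    return o+d*(h-o[2])/d[2]
def px(c,p):
    T=np.asarray(c["cam_to_world"]);q=T[:3,:3].T@(np.asarray(p)-T[:3,3])
    return np.array([c["cx"]+c["fx"]*q[0]/-q[2],c["cy"]-c["fy"]*q[1]/-q[2]])
E
python3 - <<'E'
from h import *
t=dict(np.load("top0.npz"));s=dict(np.load("side0.npz"))
T=cloud(t);S=cloud(s)
def rows(P,img,cond,name):
    print(name,cond.sum(),np.round(np.nanmedian(P[cond],0),1) if cond.sum() else'')
# bench height
print("bench",np.nanmedian(T[240:260,240:260].reshape(-1,3),0),np.nanmedian(S[240:260,280:300].reshape(-1,3),0))
for n,C,P,r in(("top",t,T,(130,160,250,110)),):
    x0,y0=95,85;crop=C["image"][85:265,95:305];cv2.imwrite("pics/c_top.png",cv2.resize(crop,None,fx=3.7,fy=3.2,interpolation=cv2.INTER_CUBIC))
    h=P[85:265,95:305,2];cv2.imwrite("pics/h_top.png",cv2.applyColorMap(cv2.resize(np.clip(np.nan_to_num(h)*2,0,255).astype(np.uint8),None,fx=3.7,fy=3.2,interpolation=cv2.INTER_NEAREST),cv2.COLORMAP_JET))
cv2.imwrite("pics/c_side.png",cv2.resize(s["image"][170:350,140:310],None,fx=4,fy=3.3,interpolation=cv2.INTER_CUBIC))
E
```

```text
bench [ 3.08159965e+02  7.12554945e+01 -9.47197823e-03] [3.51133817e+02 9.46923690e+01 7.95436146e-02]
```

Run:
```python
from h import *
t=dict(np.load("top0.npz"));s=dict(np.load("side0.npz"))
T=cloud(t);S=cloud(s)
def fit(P,lo,hi,box,name):
    Q=P.reshape(-1,3);Q=Q[~np.isnan(Q[:,0])]
    m=(Q[:,2]>lo)&(Q[:,2]<hi)&(Q[:,0]>box[0])&(Q[:,0]<box[1])&(Q[:,1]>box[2])&(Q[:,1]<box[3])
    return Q[m]
def circ(Q):
    A=np.c_[2*Q[:,:2],np.ones(len(Q))];x=np.linalg.lstsq(A,(Q[:,:2]**2).sum(1),rcond=None)[0]
    return x[:2],np.sqrt(x[2]+x[:2]@x[:2])
j=ray(t,270,202,115);print("jar approx",j)
for n,P in(("top",T),("side",S)):
    Q=fit(P,108,122,(j[0]-70,j[0]+70,j[1]-70,j[1]+70),"jar");print(n,len(Q),circ(Q),cv2.minEnclosingCircle(Q[:,:2].astype(np.float32)))
tb=ray(t,147,203,60);print("tub approx",tb)
for n,P in(("top",T),("side",S)):
    Q=fit(P,50,66,(tb[0]-125,tb[0]+125,tb[1]-125,tb[1]+125),"tub");print(n,len(Q),cv2.minAreaRect(Q[:,:2].astype(np.float32)),np.median(Q[:,2]))
sc=ray(t,210,168,90);print("scoop grip approx",sc)
for n,P in(("top",T),("side",S)):
    Q=fit(P,74,105,(sc[0]-80,sc[0]+80,sc[1]-60,sc[1]+60),"h");print(n,len(Q),cv2.minAreaRect(Q[:,:2].astype(np.float32)),np.median(Q[:,2]))
for p in [(342,150)]: pass
```

```text
jar approx [439.72907438  12.69924689 115.        ]
top 314 (array([441.5980372 ,  11.44354935]), np.float64(48.33680472273243)) ((441.7470397949219, 11.369468688964844), 51.79239273071289)
side 305 (array([440.14471256,  15.76887068]), np.float64(48.29056496462841)) ((442.365478515625, 16.531007766723633), 54.413944244384766)
tub approx [441.28801889 345.79517247  60.        ]
top 1011 ((441.2657470703125, 351.0221252441406), (211.20050048828125, 132.85162353515625), 39.96855545043945) 59.16276721926329
side 1378 ((440.14703369140625, 353.4498291015625), (211.3128662109375, 137.6306915283203), 40.54671096801758) 59.32943131391795
scoop grip approx [532.26666938 170.96186118  90.        ]
top 252 ((532.8309326171875, 170.61134338378906), (88.74632263183594, 20.47976303100586), 20.955535888671875) 89.34967536642876
side 274 ((530.8970336914062, 174.93344116210938), (88.38591003417969, 22.946359634399414), 19.69609260559082) 88.22443527505703
```

View pics/c_top.png

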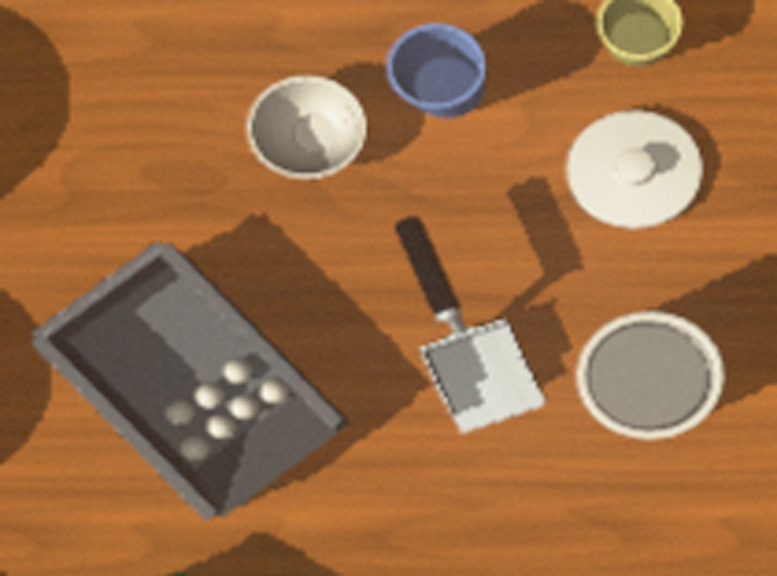

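View pics/c_side.png

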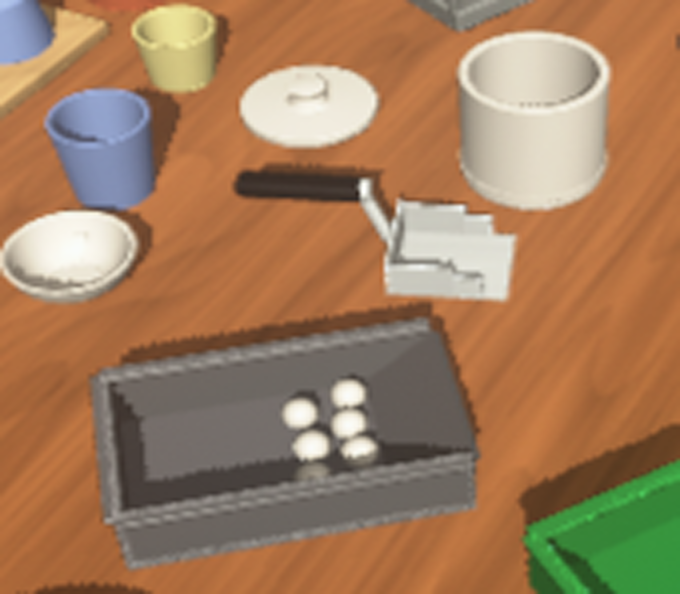

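Run:
```python
from h import *
t=dict(np.load("top0.npz"));s=dict(np.load("side0.npz"))
T=cloud(t);S=cloud(s)
# tub long axis from rim points, both views
c0=np.array([440.7,352.2]);a=np.deg2rad(40.2);ex=np.array([np.cos(a),np.sin(a)]);ey=np.array([-ex[1],ex[0]])
for n,P in(("top",T),("side",S)):
    Q=P.reshape(-1,3);Q=Q[~np.isnan(Q[:,0])]
    d=(Q[:,:2]-c0);u=d@ex;v=d@ey
    m=(abs(u)<130)&(abs(v)<40)
    for lo in range(-115,120,10):
        k=m&(u>lo)&(u<=lo+10)&(abs(v)<25);print(lo+5,np.round(np.nanmedian(Q[k,2]),0) if k.any() else '-',end='; ')
    print()
    k=(Q[:,2]>55)&(Q[:,2]<64)&(abs(u)<120)&(abs(v)<85)
    print(n,"u",np.percentile(u[k],[0.5,2,50,98,99.5]).round(1),"v",np.percentile(v[k],[.5,2,50,98,99.5]).round(1))
# balls
for n,c,P in(("top",t,T),("side",s,S)):
    d=P[...,:2]-c0;u=d@ex;v=d@ey;img=c["image"].astype(int)
    reg=(abs(u)<95)&(abs(v)<52)
    cand=(reg&(P[...,2]>22)&(P[...,2]<40)&(u>-55))
    lab,L=cv2.connectedComponents(cand.astype(np.uint8))
    for i in range(1,lab):
        yy,xx=np.where(L==i)
        if len(yy)<5: continue
        ctr=np.nanmean(P[yy,xx],0);print(n,len(yy),xx.mean().round(1),yy.mean().round(1),"tub",np.round([u[yy,xx].mean(),v[yy,xx].mean()],1),P[yy,xx,2].max().round(1))
x0=120;cv2.imwrite("pics/tub.png",cv2.resize(t["image"][155:250,95:200],(735,600),interpolation=cv2.INTER_CUBIC))
cv2.imwrite("pics/mill.png",cv2.resize(t["image"][60:210,310:500],(760,600),interpolation=cv2.INTER_CUBIC))
cv2.imwrite("pics/mills.png",cv2.resize(s["image"][70:185,200:345],(756,600),interpolation=cv2.INTER_CUBIC))
```

```text
-110 -0.0; -100 52.0; -90 44.0; -80 34.0; -70 25.0; -60 14.0; -50 12.0; -40 29.0; -30 11.0; -20 21.0; -10 25.0; 0 11.0; 10 10.0; 20 10.0; 30 10.0; 40 11.0; 50 10.0; 60 9.0; 70 10.0; 80 10.0; 90 17.0; 100 60.0; 110 58.0; 120 0.0; 
top u [-104.2 -102.5   18.9  103.3  104.3] v [-67.5 -67.1  -1.4  64.3  65. ]
-110 0.0; -100 53.0; -90 45.0; -80 36.0; -70 26.0; -60 16.0; -50 13.0; -40 30.0; -30 13.0; -20 25.0; -10 26.0; 0 11.0; 10 10.0; 20 10.0; 30 10.0; 40 11.0; 50 11.0; 60 10.0; 70 10.0; 80 10.0; 90 11.0; 100 59.0; 110 1.0; 120 0.0; 
side u [-102.6 -100.8   21.   104.3  105.3] v [-65.6 -64.   16.5  67.9  68.8]
top 24 132.9 171.3 tub [ 94.  -27.7] 39.6
top 24 118.6 183.2 tub [94.2 23.6] 39.4
top 45 159.0 200.0 tub [-14.1 -30.6] 34.2
top 44 168.9 206.1 tub [-44.7 -40.2] 34.8
top 48 151.5 207.5 tub [-15.9  -0.8] 34.5
top 46 143.3 212.7 tub [-12.3  25.6] 36.2
top 45 160.8 211.0 tub [-40.6 -14.4] 37.3
top 49 154.5 217.4 tub [-42.6  10.5] 33.1
top 48 147.2 223.9 tub [-43.2  37.3] 36.0
side 178 227.3 297.1 tub [-40.8  -6.7] 35.8
side 58 214.1 293.7 tub [-11.8 -23.8] 34.8
side 61 217.0 303.7 tub [-14.    6.1] 34.0
side 37 217.2 312.0 tub [-10.7  29.6] 33.8
```

View pics/tub.png

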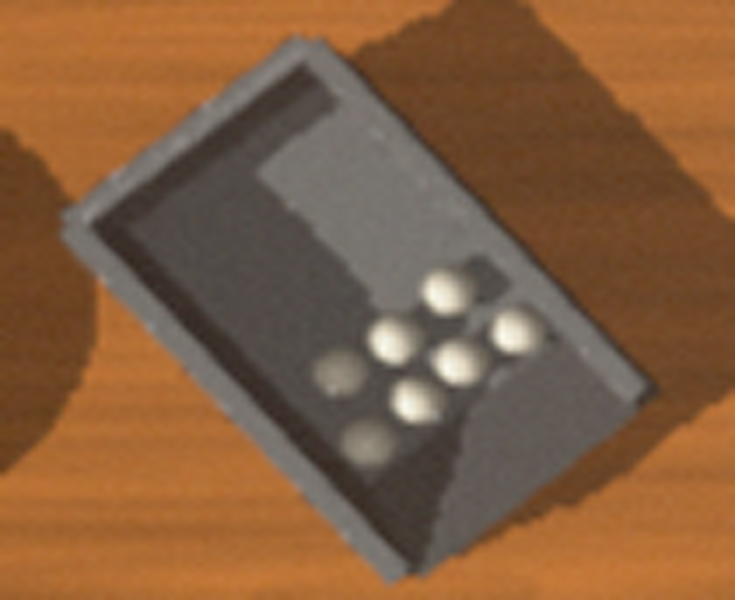

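View pics/mill.png

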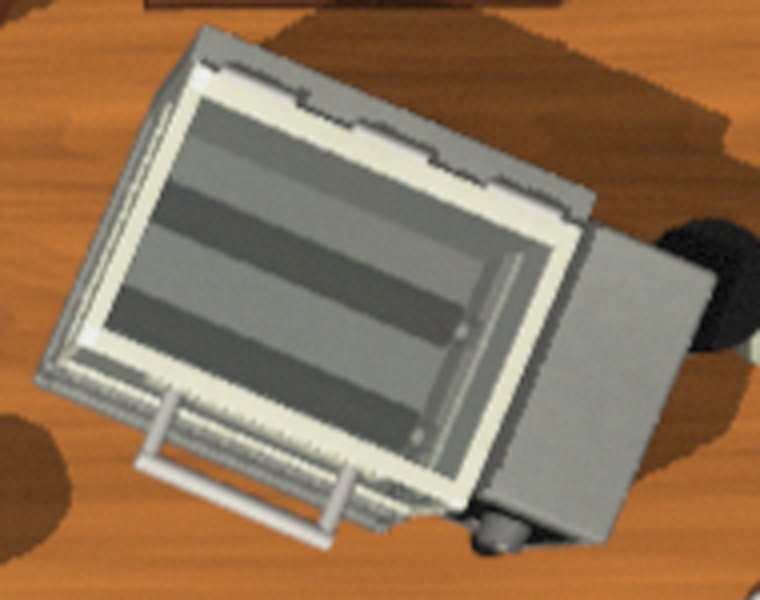

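View pics/mills.png

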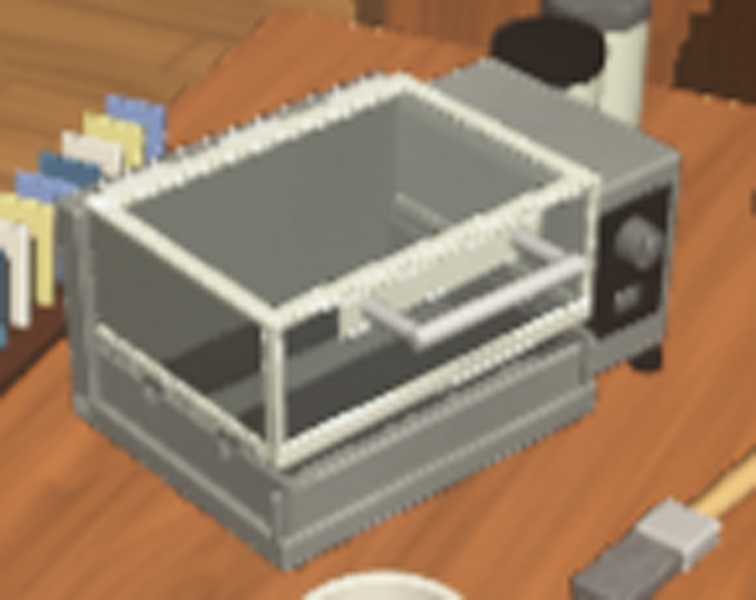

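Run:
```python
from h import *
t=dict(np.load("top0.npz"));s=dict(np.load("side0.npz"))
T=cloud(t);S=cloud(s)
for n,c,E in(("top",t,((345.2,175.3),(391.3,194.6))),("side",s,((280.5,133.8),(310.8,120.3)))):
    A,B=[ray(c,*e,170) for e in E];d=A-B;print(n,A.round(1),B.round(1),((A+B)/2).round(1),np.linalg.norm(d).round(1),np.rad2deg(np.arctan2(d[1],d[0])).round(2))
b0=np.array([486,-178.]);
for n,c,P in(("top",t,T),("side",s,S)):
    g=c["image"].astype(int);Z=P[...,2]
    # bar cloud
    m=(Z>160)&(Z<185)&(np.hypot(P[...,0]-b0[0],P[...,1]-b0[1])<110)
    mm=(Z>172)&(Z<192)&(P[...,0]>450)&(P[...,0]<850)&(P[...,1]<0)&(P[...,1]>-460)
    Q=P[mm][:,:2].astype(np.float32);print(n,"top frame",len(Q),cv2.minAreaRect(Q))
    yaw=np.deg2rad(-25) 
    w=(g.min(-1)>150)&mm
    Q=P[w][:,:2].astype(np.float32);print(n,"white",len(Q),cv2.minAreaRect(Q))
    h=(Z>150)&(Z<164)&(P[...,0]>450)&(P[...,0]<850)&(P[...,1]<-150)&(P[...,1]>-500)
    Q=P[h][:,:2].astype(np.float32);print(n,"housing",len(Q),cv2.minAreaRect(Q))
    Q=P[m];print(n,"bar cand",len(Q),np.median(Q,0).round(1))
```

```text
top [ 503.7 -174.7  170. ] [ 454.3 -289.3  170. ] [ 479. -232.  170.] 124.7 66.67
side [ 505.2 -175.7  170. ] [ 451.6 -286.3  170. ] [ 478.4 -231.   170. ] 122.9 64.11
top top frame 9474 ((634.5689086914062, -207.970947265625), (435.2629089355469, 275.0159912109375), 65.8226547241211)
top white 2382 ((588.1100463867188, -279.5751647949219), (262.9261779785156, 249.29598999023438), 66.16222381591797)
top housing 2302 ((602.8547973632812, -338.281982421875), (366.2662353515625, 215.17288208007812), 65.72545623779297)
top bar cand 1156 [ 547.7 -214.5  180.3]
side top frame 2984 ((634.9563598632812, -203.57571411132812), (439.023681640625, 278.66705322265625), 65.22470092773438)
side white 1084 ((597.029052734375, -280.22186279296875), (268.1100158691406, 274.0959167480469), 65.30683135986328)
side housing 692 ((580.04833984375, -325.1614990234375), (374.70758056640625, 265.8839111328125), 64.13329315185547)
side bar cand 727 [ 543.  -208.9  176.9]
```

```bash
cat >> h.py <<'E'
def scoopR(yaw,p):  # yaw, lip-up pitch, rad
    c,s=np.cos(yaw),np.sin(yaw);cp,sp=np.cos(p),np.sin(p)
    X=np.array([c*cp,s*cp,-sp]);Y=np.array([-s,c,0.]);return np.stack([X,Y,np.cross(X,Y)],1)
def toolR(RS,sgn=1,g=0.):
    # g: rotation of tool about scoop y (fingers tilt), same sense as pitch
    A=RS@np.array([[np.cos(g),0,np.sin(g)],[0,1,0],[-np.sin(g),0,np.cos(g)]])
    x=sgn*A[:,1];z=-A[:,2];return np.stack([x,np.cross(z,x),z],1)
GX=-15. # grasp x along handle in grip frame
def tcp_from_lip(lip,yaw,p,sgn=1,g=0.,gx=GX,dz=0.):
    RS=scoopR(yaw,p);R=toolR(RS,sgn,g)
    gp=np.asarray(lip)+RS@np.array([138+gx,0,82+dz]);return gp+18.7*R[:,2],R
ex=np.array([np.cos(np.deg2rad(40.2)),np.sin(np.deg2rad(40.2))]);ey=np.array([-ex[1],ex[0]])
TUB=np.array([440.7,352.2])+5.5*ex
def tubp(x,y,z): return np.r_[TUB+x*ex+y*ey,z]
GRIP=np.array([531.9,172.8,82.]);SYAW=np.deg2rad(20.4)
JAR=np.array([441.3,13.5])
BAR=np.array([478.7,-231.5,170.]);MYAW=np.deg2rad(-24.3)
mx=np.array([np.cos(MYAW),np.sin(MYAW),0]);my=np.array([-mx[1],mx[0],0])
def guardp(th):
    h=BAR+240*mx+[0,0,10];return h+(-240*np.cos(th)-10*np.sin(th))*mx+np.array([0,0,240*np.sin(th)-10*np.cos(th)])
def guardR(a,sgn=1): # fingers tilt a from straight down towards mill rear
    z=np.sin(a)*mx-np.array([0,0,np.cos(a)]);y=sgn*my;return np.stack([np.cross(y,z),y,z],1)
E
python3 - <<'E'
from h import *
from workcell import *
def q(n,p,R):
    r=inverse_kinematics(p,R);print(n,np.round(p),None if r is None else np.round(r,2))
for sg in(1,-1):
  for g in (0,.3,-.3):
    print("sgn",sg,"g",g)
    lip=GRIP+scoopR(SYAW,0)@[-138,0,-82]
    q("grasp",*tcp_from_lip(lip,SYAW,0,sg,g))
    ty=np.deg2rad(40.2)
    q("in",*tcp_from_lip(tubp(3,11,12),ty,0,sg,g));q("up",*tcp_from_lip(tubp(3,11,80),ty,0,sg,g));q("end",*tcp_from_lip(tubp(-59,11,12),ty,0,sg,g))
    q("C",*tcp_from_lip(tubp(-85,11,38),ty,.3,sg,g));q("D",*tcp_from_lip(tubp(-80,11,130),ty,.35,sg,g))
    for yw in(0,.35,.7,1.0):
      for p in(.3,-.4,-.8,-1.0): 
        q(f"pour{yw},{p}",*tcp_from_lip(np.r_[JAR-0*5,110],yw,p,sg,g))
for sg in(1,-1):
  for a in(.9,.6,.4):
    print(sg,a);
    for th in(0,.4,.785): q(f"th{th}",guardp(th)+18.7*guardR(a-th,sg)[:,2],guardR(a-th,sg))
E
```

```text
sgn 1 g 0
grasp [518. 168.  63.] [ 0.18  0.8  -0.87  1.91  0.82  0.85  0.8 ]
in [534. 445.  75.] [-0.14  1.17 -1.28  1.46  1.13  1.35  0.78]
up [534. 445. 143.] [-0.14  1.06 -1.28  1.43  1.02  1.39  0.83]
end [487. 405.  75.] [-0.15  0.98 -1.07  1.65  0.95  1.12  0.77]
C [477. 397.  62.] [-0.16  1.23 -1.28  1.4   0.97  1.58  0.82]
D [482. 401. 147.] [-0.19  1.13 -1.28  1.3   0.85  1.71  0.88]
pour0,0.3 [578.  14. 134.] [ 0.35  0.84 -0.77  1.52  0.47  1.31  1.06]
pour0,-0.4 [530.  14. 216.] [ 0.49  0.31 -0.79  2.16  0.75  0.47  0.71]
pour0,-0.8 [482.  14. 242.] None
pour0,-1.0 [454.  14. 248.] None
pour0.35,0.3 [569.  60. 134.] [ 0.26  0.84 -0.82  1.54  0.56  1.34  1.23]
pour0.35,-0.4 [525.  44. 216.] [ 0.83  0.47 -1.24  2.15  0.86  0.56  0.96]
pour0.35,-0.8 [479.  27. 242.] None
pour0.35,-1.0 [454.  18. 248.] None
pour0.7,0.3 [545. 101. 134.] [ 0.36  1.04 -1.28  1.61  0.91  1.58  1.19]
pour0.7,-0.4 [509.  71. 216.] [ 0.87  0.51 -1.26  2.13  0.64  0.54  1.5 ]
pour0.7,-0.8 [472.  39. 242.] None
pour0.7,-1.0 [451.  22. 248.] None
pour1.0,0.3 [515. 128. 134.] [ 0.3   0.99 -1.28  1.71  0.
[... 7734 characters left out ...]
.74  1.16 -2.5 ]
th0.785 [ 530. -255.  325.] [ 0.95  0.89 -1.28  1.21  0.62  1.9   2.52]
-1 0.9
th0 [ 492. -238.  158.] None
th0.4 [ 501. -241.  248.] [ 0.64  0.21 -0.38  2.17  0.48  0.31 -0.56]
th0.785 [ 538. -258.  324.] [ 0.57  0.34 -0.31  1.65  0.14  1.05 -0.19]
-1 0.6
th0 [ 488. -236.  155.] [ 1.27  0.68 -1.27  2.34  1.81  0.73 -1.73]
th0.4 [ 496. -239.  246.] [ 0.61  0.31 -0.34  1.94  0.19  0.73 -0.27]
th0.785 [ 533. -256.  324.] [ 0.52  0.51 -0.26  1.4   0.1   1.43 -0.17]
-1 0.4
th0 [ 485. -234.  153.] [ 0.41  0.37 -0.12  2.23  0.53  0.17 -0.62]
th0.4 [ 492. -238.  246.] [ 0.57  0.39 -0.3   1.78  0.14  0.99 -0.21]
th0.785 [ 530. -255.  325.] [ 0.49  0.62 -0.23  1.24  0.08  1.67 -0.16]
```

```bash
cat >> h.py <<'E'
SG,G=-1,.3
def tl(lip,yaw,p): return tcp_from_lip(lip,yaw,p,SG,G)
def snap(tag):
    from workcell import camera
    out=[]
    for n in("side","top"):
        c=camera(n);np.savez(f"{n}_{tag}.npz",**c);out.append(c["image"])
    cv2.imwrite(f"pics/{tag}.png",cv2.resize(np.vstack(out),None,fx=.78,fy=.78))
    return out
def st(m=""):
    from workcell import read_state
    s=read_state();print(m,"t",round(s["time"],2),s["eef_pos"].round(1) if hasattr(s["eef_pos"],"round") else s["eef_pos"],"F",np.round(s["ft_force"],1),"gap",round(s["finger_gap"],1));return s
E
python3 - <<'E'
from h import *
from workcell import *
s=read_state()
movel(np.r_[s["eef_pos"][:2],340],max_speed=300);st("up")
lip=GRIP+scoopR(SYAW,0)@[-138,0,-82]
p,R=tl(lip,SYAW,0)
# tool-path: come down along the tool axis
movep(p-90*R[:,2]+[0,0,40],R);st("above")
snap("a1")
E
```

```text
up t 0.61 [ 262.6 -566.9  340.5] F [ 0.6  0.6 -1.7] gap 85.2
above t 3.46 [537.9 174.1 190.2] F [ 0.2  1.1 -0.1] gap 85.4
```

View pics/a1.png

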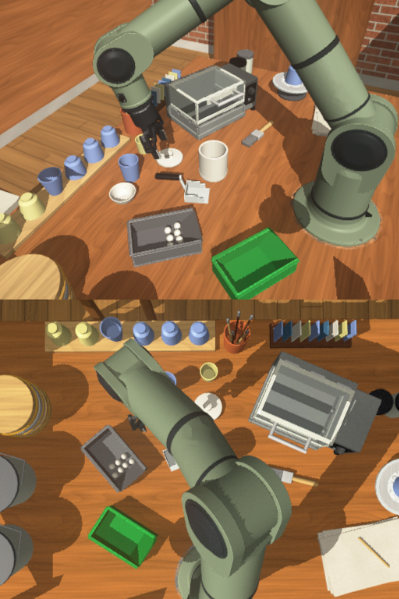

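Run:
```python
from h import *
from workcell import *
lip=GRIP+scoopR(SYAW,0)@[-138,0,-82]
p,R=tl(lip,SYAW,0)
movel(p-60*R[:,2],max_speed=150)
print(movel(p,max_speed=120,guard=8));st("down")
i=snap("a2");c=np.load("side_a2.npz")
u,v=px(c,p).astype(int);print(u,v)
im=i[0].copy();cv2.circle(im,(u,v),2,(0,0,255),-1)
cv2.imwrite("pics/a2c.png",cv2.resize(im[v-70:v+60,u-70:u+80],(750,600),interpolation=cv2.INTER_CUBIC))
```

```text
False
down t 4.82 [513.2 165.9  64.8] F [ 0.9  0.8 -0.5] gap 85.7
223 231
```

View pics/a2c.png

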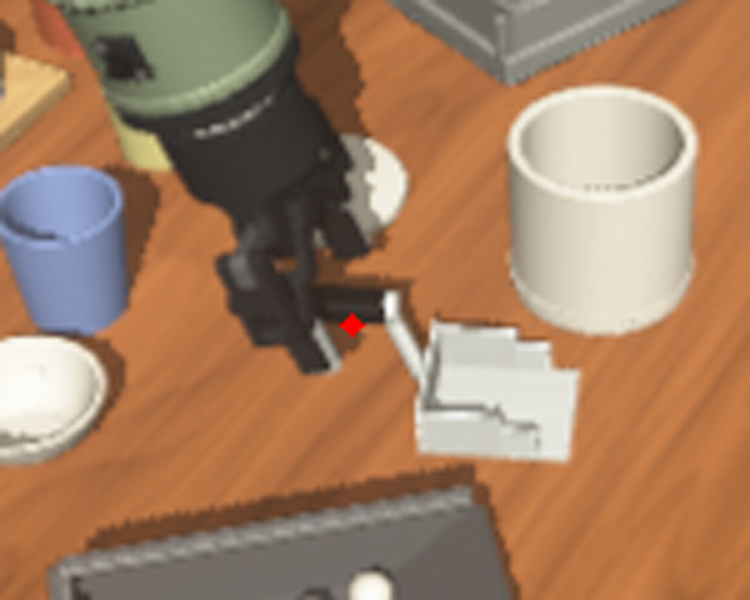

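The fingers straddle the handle, with the TCP marker at (350,325) just under it and clear of the bowl. Next: close, lift and check.

Run:
```python
from h import *
from workcell import *
clamp();st("clamped")
lip=GRIP+scoopR(SYAW,0)@[-138,0,-82]
p,R=tl(lip+[0,0,70],SYAW,0)
movel(p,max_speed=120);s=st("lift")
i=snap("a3");c=dict(np.load("side_a3.npz"));P=cloud(c)
u,v=px(c,p).astype(int)
cv2.imwrite("pics/a3c.png",cv2.resize(i[0][v-70:v+60,u-70:u+80],(750,600),interpolation=cv2.INTER_CUBIC))
# predicted scoop points vs image
RS=scoopR(SYAW,0);l=lip+[0,0,70]
im=i[0].copy()
for q in [(0,-35,0),(0,35,0),(80,-35,0),(80,-35,38),(80,35,38),(95,0,82),(181,0,82)]:
    w=l+RS@q;a=px(c,w);print(q,a.round(1));im[int(round(a[1])),int(round(a[0]))]=(0,0,255)
cv2.imwrite("pics/a3d.png",cv2.resize(im[v-60:v+60,u-60:u+90],(750,600),interpolation=cv2.INTER_NEAREST))
```

```text
clamped t 5.53 [512.7 165.7  64.2] F [-0.3 -0.6  1.2] gap 19.2
lift t 6.27 [512.4 165.4 133.7] F [-0.7  0.  -0.7] gap 19.2
(0, -35, 0) [268.9 223.2]
(0, 35, 0) [266.3 242.4]
(80, -35, 0) [239.3 221.2]
(80, -35, 38) [238.6 210.8]
(80, 35, 38) [234.5 229.8]
(95, 0, 82) [229.8 207.1]
(181, 0, 82) [196.2 205. ]
```

View pics/a3d.png

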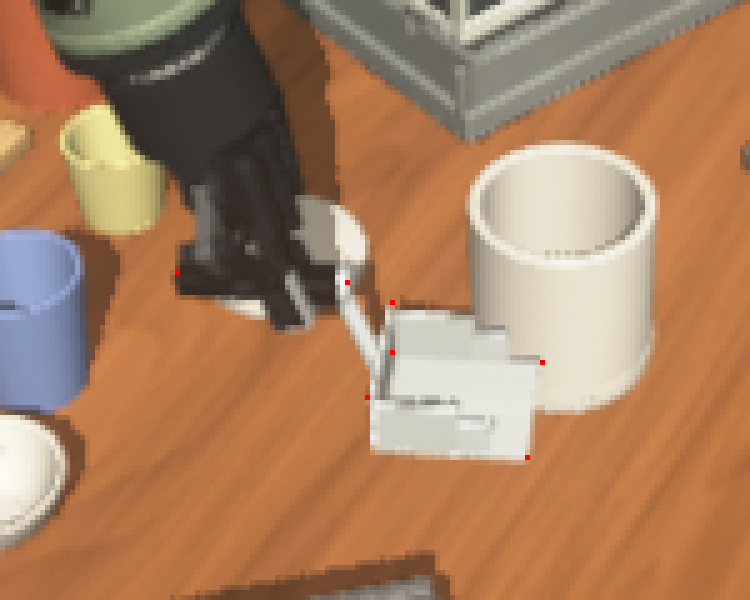

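Run:
```python
from h import *
from workcell import *
ty=np.deg2rad(40.2)
p,R=tl(tubp(4,11,100),ty,0);movep(p,R);st("above")
p,R=tl(tubp(4,11,25),ty,0);movel(p,max_speed=150);s=st("low")
i=snap("a4");c=np.load("side_a4.npz");u,v=px(c,tubp(0,0,30)).astype(int)
cv2.imwrite("pics/a4c.png",cv2.resize(i[0][v-60:v+50,u-75:u+75],(780,572),interpolation=cv2.INTER_CUBIC))
```

```text
above t 7.45 [531.6 440.8 163.8] F [-0.4 -0.3 -1.4] gap 19.0
low t 8.1 [529.5 440.1  87.3] F [-8.6 -7.6 -4.9] gap 19.1
```

View pics/a4c.png

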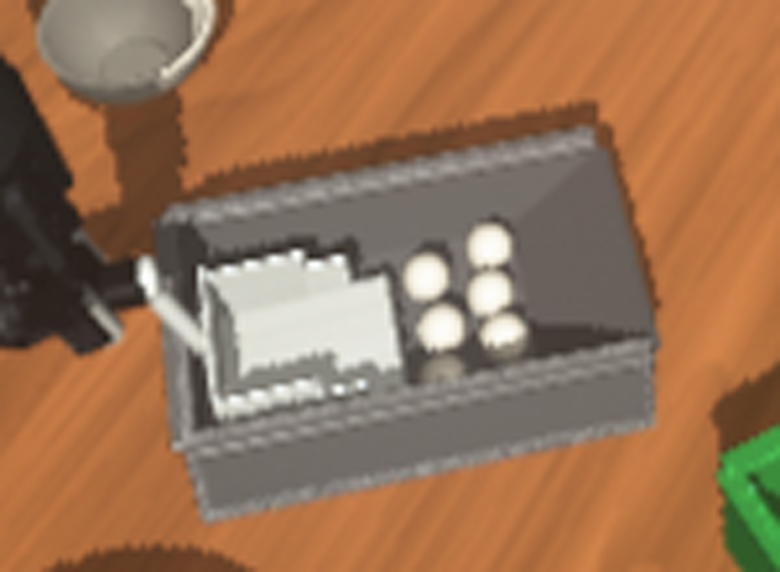

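View pics/a4.png

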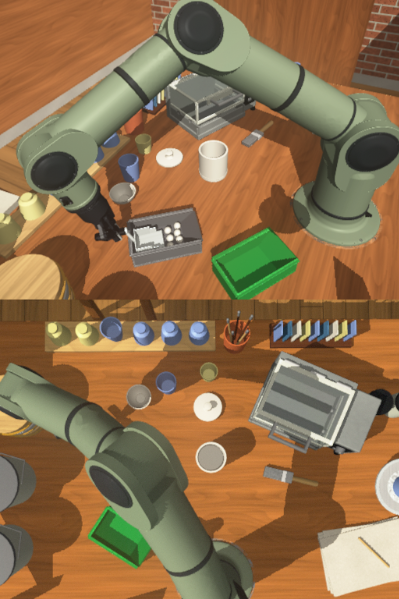

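Run:
```python
from h import *
from workcell import *
ty=np.deg2rad(40.2)
p,R=tl(tubp(-5,11,27),ty,0);movel(p,max_speed=80);s=st("shift")
p,R=tl(tubp(-5,11,9),ty,0);print(movel(p,max_speed=40,guard=5));s=st("down")
z=tl(tubp(-5,11,0),ty,0)[0][2];print("lip z by TCP",s["eef_pos"][2]-z)
i=snap("a5");c=np.load("side_a5.npz");im=i[0].copy();u,v=px(c,tubp(0,0,30)).astype(int)
RS=scoopR(ty,0);l=tubp(-5,11,s["eef_pos"][2]-z)+(s["eef_pos"]-p)*[1,1,0]
for q in [(0,-35,0),(0,35,0),(80,-35,38),(80,35,38),(95,0,82)]:
    a=px(c,l+RS@q);im[int(round(a[1])),int(round(a[0]))]=(0,0,255)
cv2.imwrite("pics/a5c.png",cv2.resize(im[v-60:v+50,u-75:u+75],(780,572),interpolation=cv2.INTER_NEAREST))
```

```text
shift t 8.47 [524.3 436.1  91.1] F [-0.4  0.3 -2.2] gap 19.1
True
down t 8.92 [524.  436.8  73.2] F [2.1 0.9 6.3] gap 19.1
lip z by TCP 9.04978739502998
```

View pics/a5c.png

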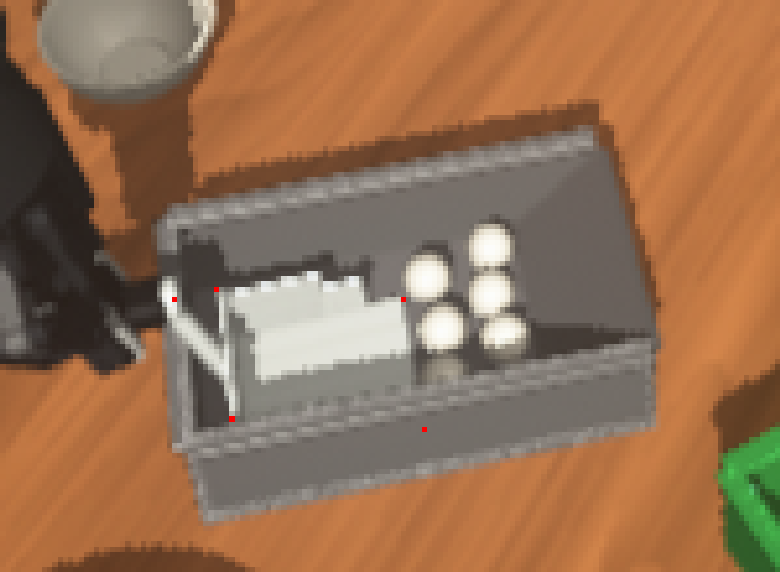

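Run:
```python
from h import *
from workcell import *
ty=np.deg2rad(40.2)
movel(tl(tubp(-5,11,10.2),ty,0)[0],max_speed=40);st("raise")
p,R=tl(tubp(-56,11,10.2),ty,0);print(movel(p,max_speed=70,guard=12));s=st("push")
d=(s["eef_pos"]-p);print("short by",d[:2]@ex,d[2])
i=snap("a6");im=i[0];c=np.load("side_a6.npz");u,v=px(c,tubp(0,0,30)).astype(int)
cv2.imwrite("pics/a6c.png",cv2.resize(im[v-60:v+50,u-75:u+75],(780,572),interpolation=cv2.INTER_CUBIC))
```

```text
raise t 9.27 [523.6 436.7  73.8] F [ 0.9  0.7 -1. ] gap 18.9
False
push t 10.14 [485.  404.   74.3] F [ 0.4 -0.2 -2.1] gap 19.0
short by 0.2911688739366316 -0.022329666993144315
```

View pics/a6c.png

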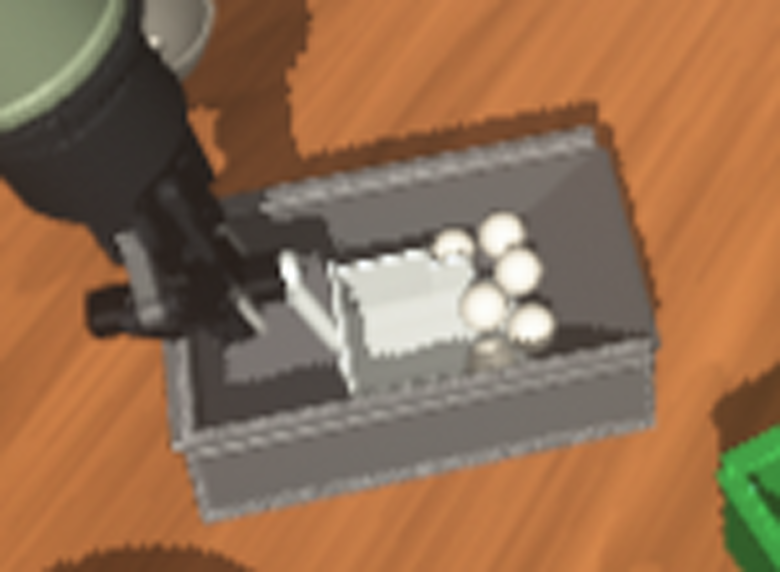

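Run:
```python
from h import *
from workcell import *
ty=np.deg2rad(40.2)
for x,z,pt in((-60,11,0),(-68,20,.08),(-76,29,.2),(-84,38.5,.29)):
    p,R=tl(tubp(x,11,z),ty,pt);g=movel(p,R,max_speed=60,guard=15);s=st(f"{x} {g}")
    if g: break
i=snap("a7");im=i[0];c=np.load("side_a7.npz");u,v=px(c,tubp(0,0,30)).astype(int)
cv2.imwrite("pics/a7c.png",cv2.resize(im[v-60:v+50,u-75:u+75],(780,572),interpolation=cv2.INTER_CUBIC))
```

```text
-60 False t 10.49 [481.6 401.1  75.2] F [-0.4  0.5 -2.5] gap 19.3
-68 False t 10.74 [479.2 399.5  73.7] F [-0.5  0.2 -2.7] gap 18.9
-76 False t 11.01 [477.2 398.   67.3] F [-0.7  0.1 -2.4] gap 18.8
-84 False t 11.26 [473.6 394.8  65.8] F [-0.7  0.4 -2.1] gap 18.9
```

View pics/a7c.png

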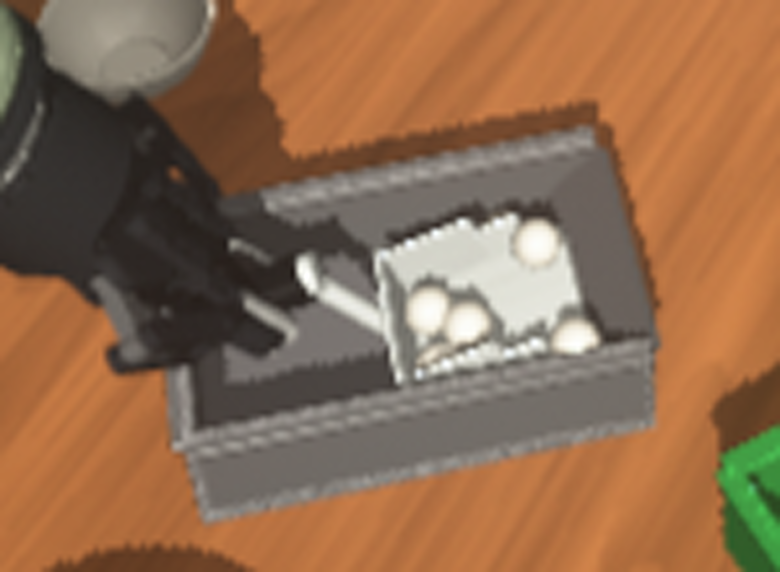

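Run:
```python
from h import *
from workcell import *
ty=np.deg2rad(40.2)
p,R=tl(tubp(-82,11,43),ty,.33);movel(p,R,max_speed=60,guard=15);wait(.2);s=st()
i=snap("a8");im=i[0];c=np.load("side_a8.npz");u,v=px(c,tubp(0,0,30)).astype(int)
cv2.imwrite("pics/a8c.png",cv2.resize(im[v-60:v+50,u-75:u+75],(780,572),interpolation=cv2.INTER_CUBIC))
```

```text
t 11.81 [476.  396.3  66. ] F [-1.   0.2 -1.9] gap 18.9
```

View pics/a8c.png

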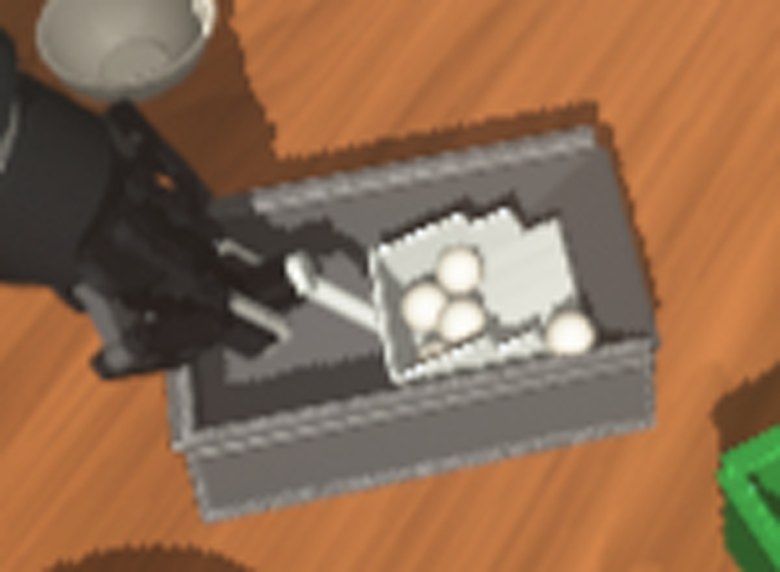

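Run:
```python
from h import *
from workcell import *
ty=np.deg2rad(40.2)
p,R=tl(tubp(-76,-9,45),ty,.33);movel(p,R,max_speed=90,guard=15);wait(.25);s=st()
i=snap("a9");im=i[0];c=np.load("side_a9.npz");u,v=px(c,tubp(0,0,30)).astype(int)
cv2.imwrite("pics/a9c.png",cv2.resize(im[v-60:v+50,u-75:u+75],(780,572),interpolation=cv2.INTER_CUBIC))
```

```text
t 12.54 [493.1 385.2  67.7] F [0.2 0.8 1.8] gap 19.0
```

View pics/a9c.png

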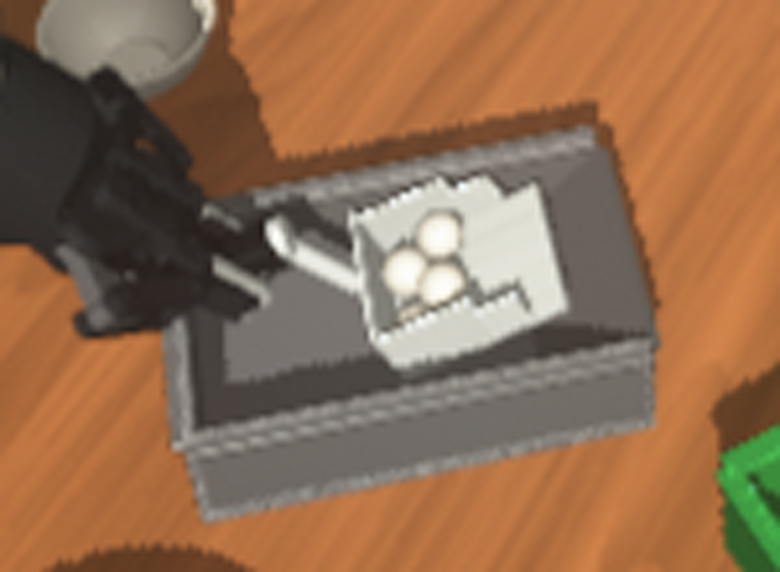

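```bash
cat >> h.py <<'E'
PY=1.0
def jarp(off,z): return np.r_[JAR+off*np.array([np.cos(PY),np.sin(PY)]),z]
E
python3 - <<'E'
from h import *
from workcell import *
ty=np.deg2rad(40.2)
p,R=tl(tubp(-76,-9,150),ty,.3);movel(p,R,max_speed=120);st("up")
p,R=tl(jarp(20,185),PY,.28)
q=inverse_kinematics(p,R);print(np.round(q,2),np.round(read_state()["qpos"],2))
movep(p,R);st("jar")
i=snap("b1");im=i[0];c=np.load("side_b1.npz");u,v=px(c,jarp(0,150)).astype(int)
cv2.imwrite("pics/b1c.png",cv2.resize(im[v-60:v+60,u-80:u+70],(750,600),interpolation=cv2.INTER_CUBIC))
E
```

```text
up t 13.7 [492.7 384.3 175.7] F [ 0.4  0.4 -2.7] gap 19.2
[-0.12  0.77 -0.68  1.46  0.57  1.67 -1.49] [-0.46  1.01 -0.65  1.05  0.37  1.81 -1.91]
jar t 14.68 [522.5 141.6 213.8] F [-0.   1.4 -2. ] gap 19.1
```

View pics/b1c.png

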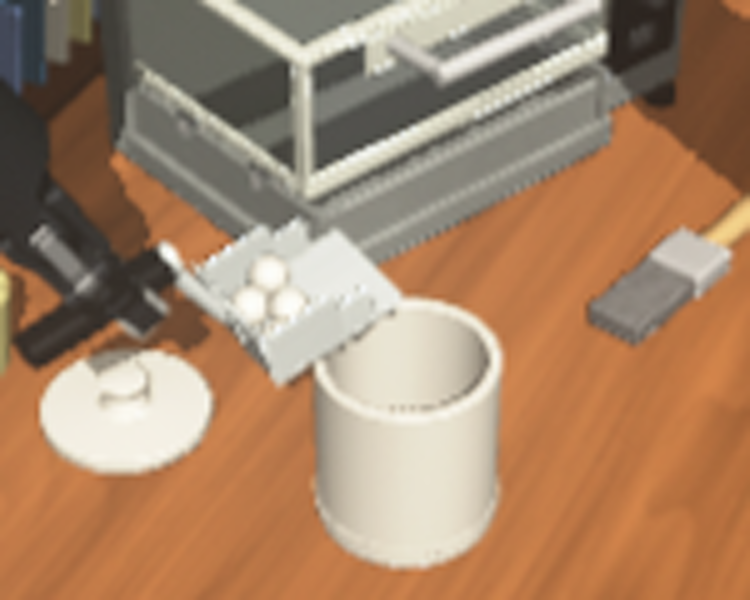

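View pics/b1.png

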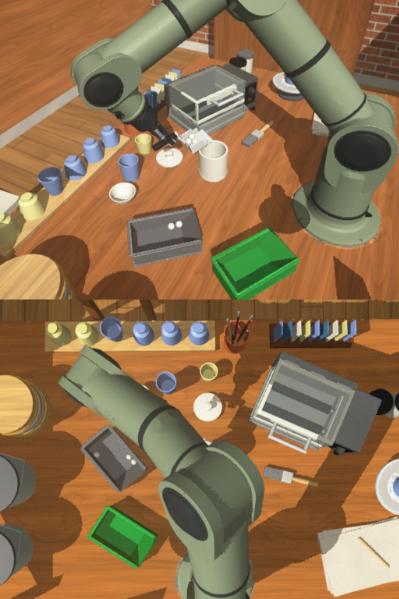

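Run:
```python
from h import *
from workcell import *
W=[(20,124,.04),(18,116,-.2),(15,112,-.45),(10,106,-.7),(8,104,-.95)]
for o,z,pt in W:
    q=inverse_kinematics(*tl(jarp(o,z),PY,pt));print(None if q is None else np.round(q,2))
p,R=tl(jarp(20,124),PY,.04);movel(p,R,max_speed=70);st("level")
i=snap("b2");im=i[0];c=np.load("side_b2.npz");u,v=px(c,jarp(0,150)).astype(int)
cv2.imwrite("pics/b2c.png",cv2.resize(im[v-60:v+60,u-80:u+70],(750,600),interpolation=cv2.INTER_CUBIC))
```

```text
[ 0.02  0.69 -0.75  1.65  0.57  1.35 -1.49]
[ 0.23  0.55 -0.84  1.82  0.5   1.09 -1.39]
[ 0.52  0.43 -0.96  1.98  0.36  0.81 -1.19]
[ 0.89  0.39 -1.13  2.13  0.11  0.56 -0.82]
[ 1.22  0.46 -1.25  2.24 -0.3   0.43 -0.24]
level t 15.39 [517.  131.9 183.6] F [-0.1  0.4 -2.6] gap 18.9
```

View pics/b2c.png

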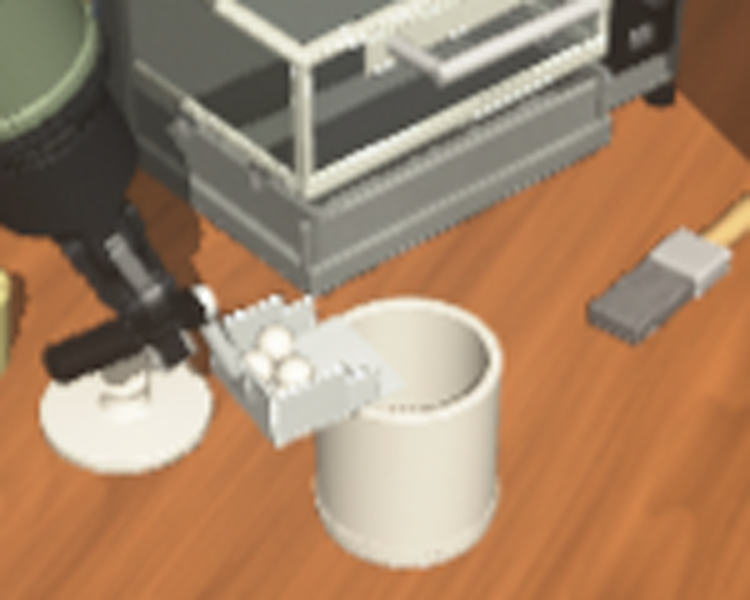

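Run:
```python
from h import *
from workcell import *
for o,z,pt in [(16,116,-.2),(13,112,-.45),(8,107,-.72)]:
    p,R=tl(jarp(o,z),PY,pt);g=movel(p,R,max_speed=70,guard=14);st(f"{pt} {g}")
    if g:break
wait(.2)
i=snap("b3");im=i[0];c=np.load("side_b3.npz");u,v=px(c,jarp(0,150)).astype(int)
cv2.imwrite("pics/b3c.png",cv2.resize(im[v-60:v+60,u-80:u+70],(750,600),interpolation=cv2.INTER_CUBIC))
```

```text
-0.2 False t 16.05 [505.5 113.4 202.3] F [ 0.6  0.3 -2.2] gap 18.8
-0.45 False t 16.68 [490.7  90.7 220.8] F [-0.3  1.  -2. ] gap 18.9
-0.72 False t 17.46 [470.9  59.8 232.8] F [ 0.4  0.4 -1.4] gap 18.9
```

View pics/b3c.png

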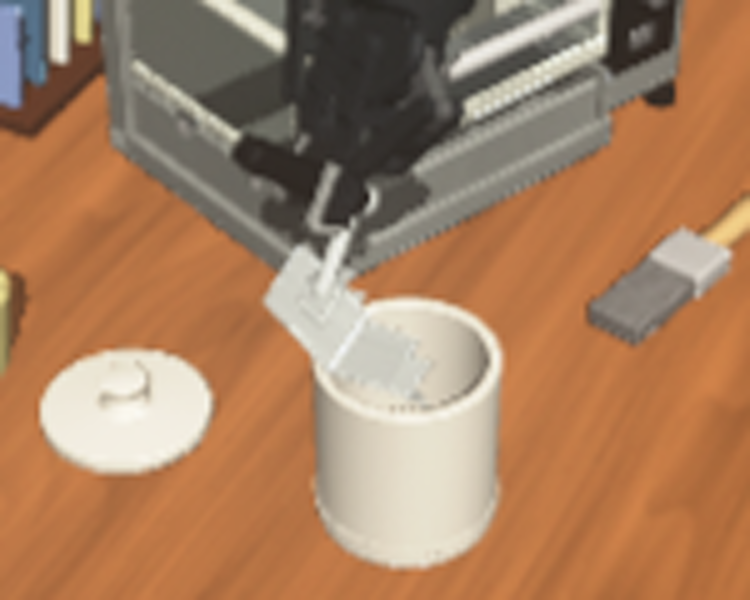

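Run:
```python
from h import *
from workcell import *
p,R=tl(jarp(8,190),PY,-.5);movel(p,R,max_speed=150);st("up")
lip=GRIP+scoopR(SYAW,0)@[-138,0,-82]
p,R=tl(lip+[0,0,70],SYAW,0);movep(p,R);st("over")
movel(tl(lip+[0,0,12],SYAW,0)[0],max_speed=120)
p,R=tl(lip+[0,0,-5],SYAW,0);print(movel(p,max_speed=35,guard=3));s=st("down");print("dz",s["eef_pos"][2]-p[2]-5)
i=snap("b4");im=i[0];c=np.load("side_b4.npz");u,v=px(c,jarp(0,100)).astype(int);u-=30
cv2.imwrite("pics/b4c.png",cv2.resize(im[v-60:v+60,u-80:u+70],(750,600),interpolation=cv2.INTER_CUBIC))
```

```text
up t 18.41 [484.2  80.9 301.8] F [-0.8 -1.4 -1.3] gap 19.2
over t 19.49 [512.8 164.6 134.3] F [ 1.1  0.4 -1.8] gap 19.0
False
down t 20.76 [512.6 165.7  59.1] F [-1.4  1.  -1. ] gap 18.6
dz -5.0177967896991476
```

View pics/b4c.png

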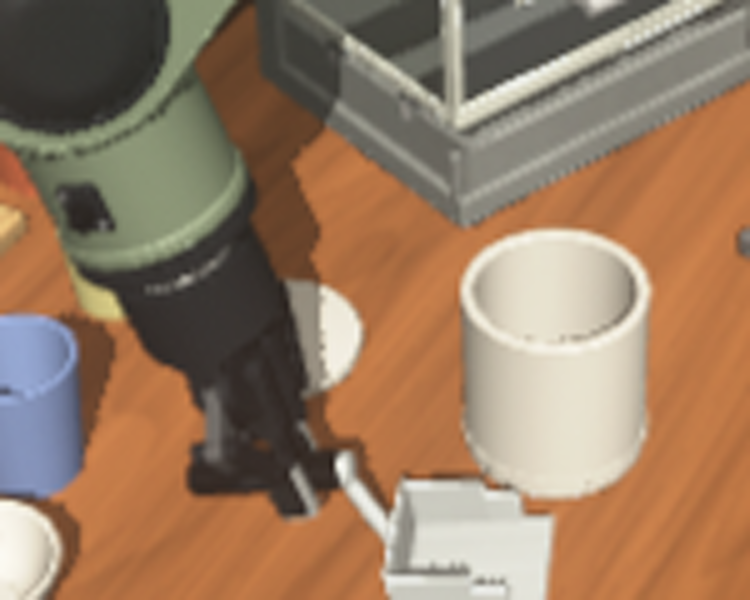

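View pics/b4.png

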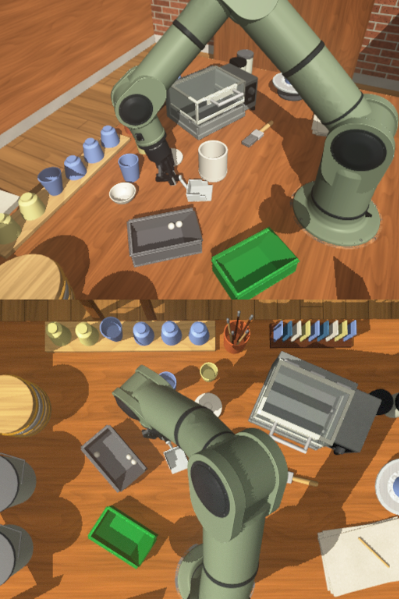

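Run:
```python
from h import *
from workcell import *
lip=GRIP+scoopR(SYAW,0)@[-138,0,-82]
p,R=tl(lip+[0,0,-14],SYAW,0);print(movel(p,max_speed=25,guard=3));s=st("down")
i=snap("b5");im=i[0];c=dict(np.load("side_b5.npz"));P=cloud(c)
u,v=235,235
Z=P[...,2]
cv2.imwrite("pics/b5c.png",cv2.resize(im[v-45:v+45,u-55:u+55],(733,600),interpolation=cv2.INTER_CUBIC))
```

```text
True
down t 21.1 [513.  165.7  56.5] F [1.6 0.3 4.3] gap 18.9
```

View pics/b5c.png

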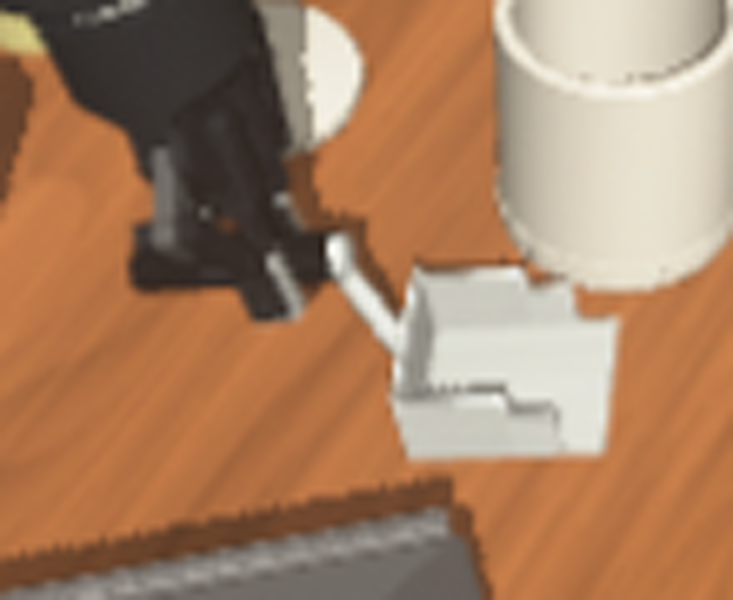

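Run:
```python
from h import *
from workcell import *
lip=GRIP+scoopR(SYAW,0)@[-138,0,-82]
gp=lip+scoopR(SYAW,0)@[138+GX,0,82]
R=toolR(scoopR(SYAW,-.16),SG,G)
def go(z,**k): 
    p=np.r_[gp[:2],z]+18.7*R[:,2];g=movel(p,R,**k);return g
go(88,max_speed=60)
print(go(76,max_speed=25,guard=3));s=st("down");print("grip z",(s["eef_pos"]-18.7*s["tool_rot"][:,2])[2])
i=snap("b6");im=i[0];u,v=235,235
cv2.imwrite("pics/b6c.png",cv2.resize(im[v-45:v+45,u-55:u+55],(733,600),interpolation=cv2.INTER_CUBIC))
```

```text
True
down t 21.9 [516.1 166.8  63.7] F [2.1 0.3 8.3] gap 18.9
grip z 82.2409669571584
```

View pics/b6c.png

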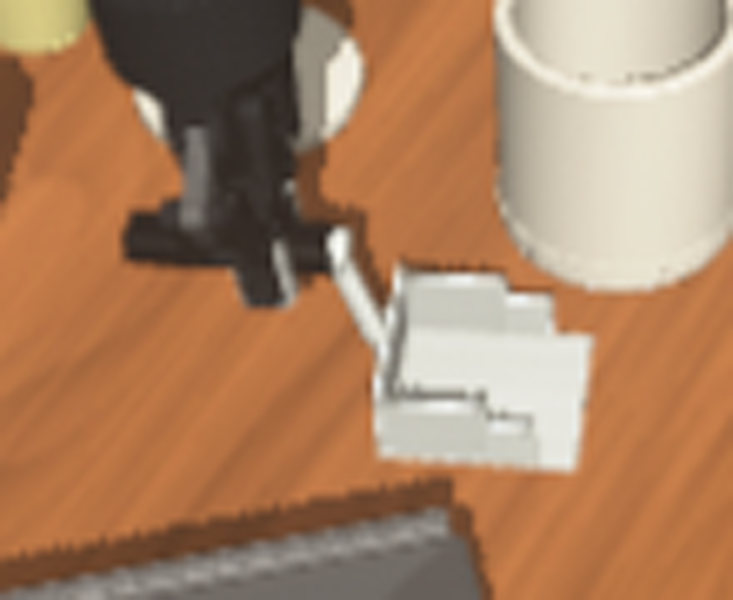

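Run:
```python
from h import *
from workcell import *
open_gripper();s=st("open")
R=s["tool_rot"]
movel(s["eef_pos"]-80*R[:,2],max_speed=150);movel(s["eef_pos"]-80*R[:,2]+[0,-0,190],max_speed=300);st("up")
i=snap("b7");im=i[0]
cv2.imwrite("pics/b7c.png",cv2.resize(im[150:320,150:330],(635,600),interpolation=cv2.INTER_CUBIC))
a=.25
for th in(0,.2,.4,.6,.785):
    q=inverse_kinematics(guardp(th)+18.7*guardR(a-th,-1)[:,2],guardR(a-th,-1));print(None if q is None else np.round(q,2))
for d in(40,90,160):
    q=inverse_kinematics(guardp(0)+(18.7-d)*guardR(a,-1)[:,2],guardR(a,-1));print(None if q is None else np.round(q,2))
```

```text
open t 22.66 [515.6 166.6  64.2] F [ 0.4 -0.4  0. ] gap 85.2
up t 24.12 [525.7 170.2 332.6] F [ 1.  -0.8  0.5] gap 85.1
[ 0.91  0.48 -0.75  2.09  0.74  0.55 -0.77]
[ 0.95  0.51 -0.83  1.88  0.49  0.91 -0.53]
[ 0.92  0.58 -0.84  1.65  0.4   1.27 -0.45]
[ 0.84  0.69 -0.84  1.38  0.36  1.61 -0.43]
[ 0.73  0.8  -0.77  1.11  0.33  1.92 -0.39]
[ 0.96  0.4  -0.79  2.08  0.6   0.6  -0.65]
[ 1.01  0.3  -0.82  2.05  0.44  0.68 -0.5 ]
[ 1.05  0.16 -0.81  1.99  0.22  0.8  -0.31]
```

View pics/b7c.png

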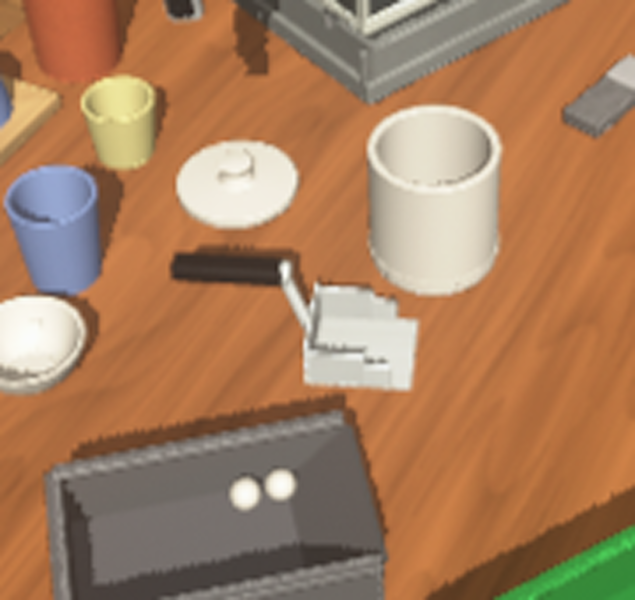

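View pics/b7.png

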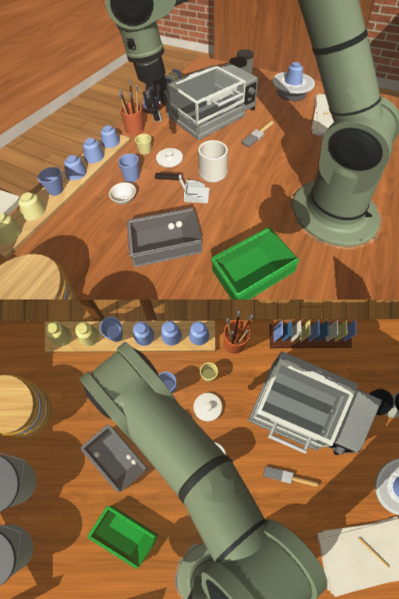

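Run:
```python
from h import *
from workcell import *
E=13
for a in(.45,.5,.55,.6,.65):
  print(a)
  for th,d in((0,130),(0,60),(0,0),(.2,0),(.4,0),(.6,0),(.785,0)):
    R=guardR(a-th,-1);q=inverse_kinematics(guardp(th)+(E-d)*R[:,2],R);print("  ",th,d,None if q is None else np.round(q,2))
```

```text
0.45
   0 130 [ 0.88  0.06 -0.6   2.24  0.24  0.42 -0.34]
   0 60 [ 0.91  0.25 -0.7   2.25  0.79  0.33 -0.86]
   0 0 [ 0.76  0.39 -0.55  2.25  1.21  0.27 -1.27]
   0.2 0 [ 0.96  0.4  -0.8   2.04  0.57  0.64 -0.61]
   0.4 0 [ 0.97  0.46 -0.85  1.79  0.42  1.02 -0.46]
   0.6 0 [ 0.9   0.57 -0.85  1.53  0.38  1.39 -0.42]
   0.785 0 [ 0.81  0.7  -0.83  1.25  0.37  1.71 -0.41]
0.5
   0 130 [ 0.8   0.04 -0.53  2.29  0.27  0.33 -0.38]
   0 60 [ 0.87  0.24 -0.65  2.3   0.98  0.26 -1.06]
   0 0 [ 0.67  0.37 -0.44  2.29  1.54  0.22 -1.61]
   0.2 0 [ 0.96  0.38 -0.79  2.08  0.61  0.57 -0.66]
   0.4 0 [ 0.98  0.43 -0.85  1.83  0.42  0.95 -0.47]
   0.6 0 [ 0.92  0.54 -0.85  1.57  0.38  1.32 -0.42]
   0.785 0 [ 0.82  0.67 -0.84  1.29  0.37  1.65 -0.4 ]
0.55
   0 130 [ 0.79  0.02 -0.52  2.35  0.37  0.25 -0.48]
   0 60 [ 0.79  0.22 -0.56  2.35  1.3   0.2  -1.4 ]
   0 0 [ 0.61  0.36 -0.36  2.33  1.98  0.21 -2.06]
   0.2 0 [ 0.95  0.35 -0.76  2.12  0.66  0.5  -0.71]
   0.4 0 [ 0.98  0.4  -0.84  1.87  0.43  0.88 -0.48]
   0.6 0 [ 0.93  0.51 -0.85  1.61  0.38  1.26 -0.42]
   0.785 0 [ 0.84  0.64 -0.84  1.33  0.37  1.59 -0.4 ]
0.6
   0 130 [ 0.85  0.01 -0.58  2.4   0.59  0.17 -0.71]
   0 60 [ 0.71  0.21 -0.48  2.4   1.8   0.19 -1.9 ]
   0 0 [ 0.72  0.38 -0.5   2.36  2.16  0.3  -2.23]
   0.2 0 [ 0.93  0.33 -0.73  2.16  0.74  0.43 -0.79]
   0.4 0 [ 0.99  0.38 -0.84  1.91  0.44  0.81 -0.49]
   0.6 0 [ 0.94  0.48 -0.85  1.65  0.38  1.19 -0.42]
   0.785 0 [ 0.86  0.61 -0.84  1.37  0.38  1.53 -0.4 ]
0.65
   0 130 [ 1.67  0.08 -1.41  2.43  1.29  0.17 -1.37]
   0 60 None
   0 0 [ 0.82  0.42 -0.64  2.39  2.26  0.41 -2.31]
   0.2 0 [ 0.89  0.31 -0.69  2.2   0.85  0.36 -0.9 ]
   0.4 0 [ 0.99  0.35 -0.83  1.95  0.46  0.74 -0.51]
   0.6 0 [ 0.96  0.45 -0.85  1.69  0.39  1.13 -0.42]
   0.785 0 [ 0.87  0.58 -0.85  1.41  0.38  1.47 -0.4 ]
```

Run:
```python
from h import *
from workcell import *
a=.45;R=guardR(a,-1);E=12
movep(guardp(0)+(E-130)*R[:,2],R);st("pre")
movel(guardp(0)+(E-45)*R[:,2],max_speed=120,guard=8);st("near")
i=snap("c1");im=i[0];c=np.load("side_c1.npz")
a_=px(c,guardp(0)).astype(int);print(a_)
u,v=a_;cv2.circle(im,(u,v),1,(0,0,255),-1)
cv2.imwrite("pics/c1c.png",cv2.resize(im[max(0,v-70):v+50,u-75:u+75],(750,600),interpolation=cv2.INTER_CUBIC))
```

```text
pre t 25.7 [ 432.6 -209.9  276.3] F [ 0.5 -0.2 -0.2] gap 85.4
near t 26.56 [ 465.9 -225.2  200. ] F [-0.8 -0.4  0.3] gap 85.6
[295 126]
```

View pics/c1c.png

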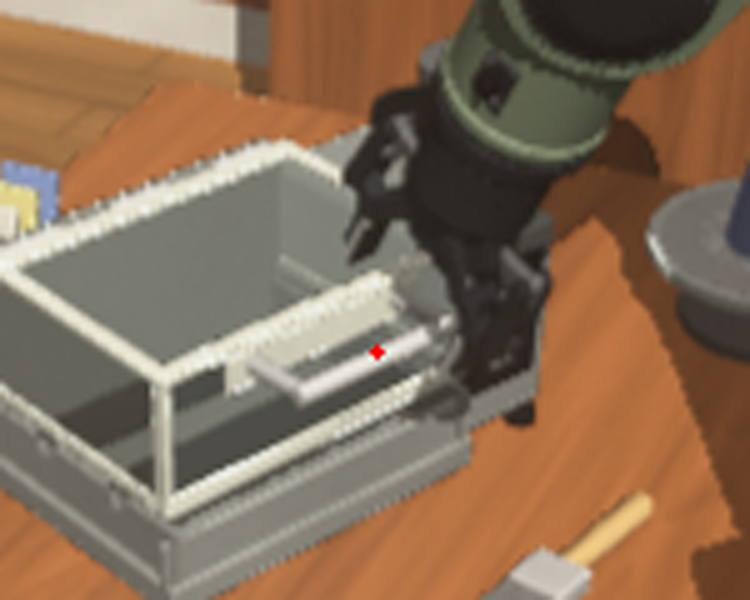

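View pics/c1.png

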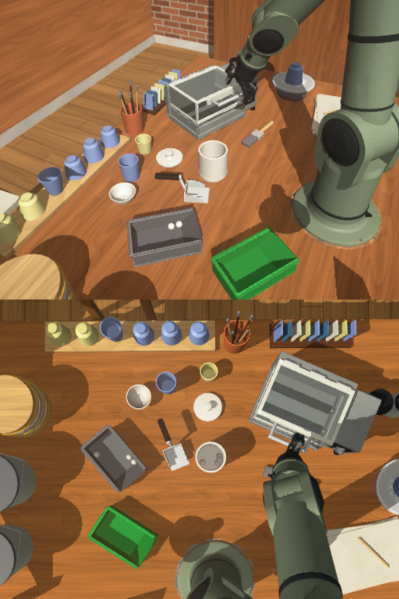

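Run:
```python
from h import *
c=np.load("top_c1.npz");im=c["image"]
a=cv2.resize(im[165:250,95:305],(780,316),interpolation=cv2.INTER_CUBIC)
b=cv2.resize(im[150:210,330:420],(390,260),interpolation=cv2.INTER_CUBIC);d=cv2.resize(im[178:226,246:296],(390,260),interpolation=cv2.INTER_CUBIC)
cv2.imwrite("pics/c1t.png",np.vstack([a,np.hstack([b,d])]))
```

```text
(no output)
```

View pics/c1t.png

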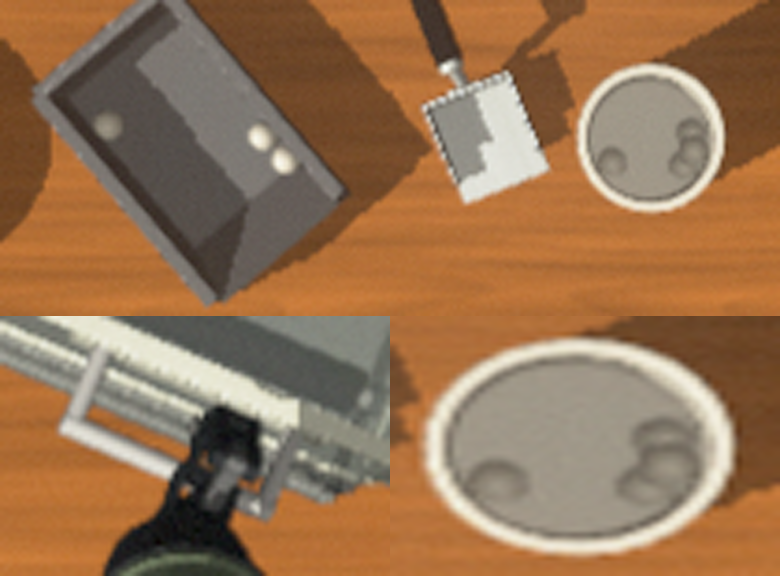

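Run:
```python
from h import *
from workcell import *
s=st();print(np.round(s["tool_rot"],3))
for n in("side","top"):
    c=np.load(f"{n}_c1.npz");im=c["image"].copy()
    T,R=s["eef_pos"],s["tool_rot"]
    o=px(c,guardp(0))
    for q,col in((T,(0,0,255)),(T-13*R[:,2]+42*R[:,0],(0,255,0)),(T-13*R[:,2]-42*R[:,0],(0,255,0)),(T-100*R[:,2],(255,0,0)),(guardp(0),(0,255,255))):
        a=px(c,q);print(n,a.round(1));im[int(round(a[1])),int(round(a[0]))]=col
    u,v=o.astype(int);cv2.imwrite(f"pics/c2{n}.png",cv2.resize(im[v-45:v+45,u-55:u+55],(733,600),interpolation=cv2.INTER_NEAREST))
```

```text
t 26.66 [ 465.8 -225.6  200.4] F [-0.1 -0.2  0.2] gap 85.4
[[ 0.82  -0.412  0.397]
 [-0.37  -0.911 -0.179]
 [ 0.436 -0.    -0.9  ]]
side [299.5 120.1]
side [292.6 107.3]
side [309.4 127.9]
side [311.3  98.7]
side [295.9 126.8]
top [368.6 189.7]
top [376.9 176.8]
top [360.9 206.1]
top [370.2 205.9]
top [368.1 185.1]
```

View pics/c2top.png

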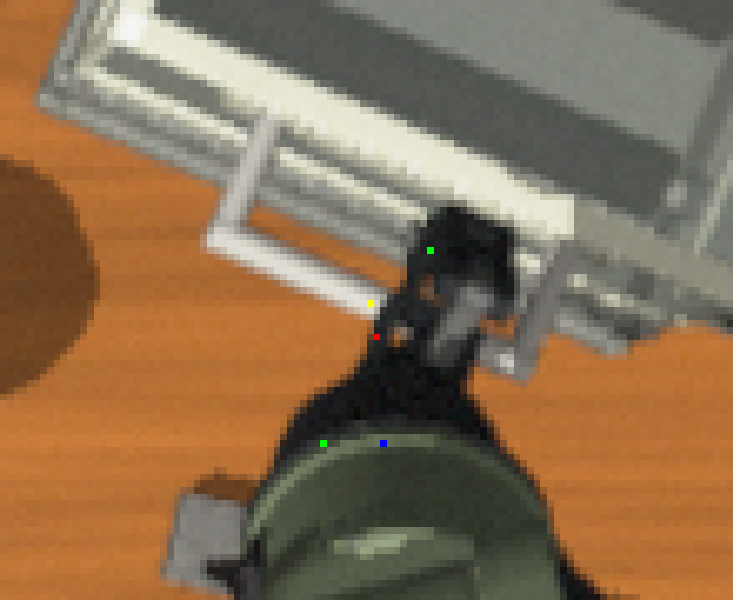

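View pics/c2side.png

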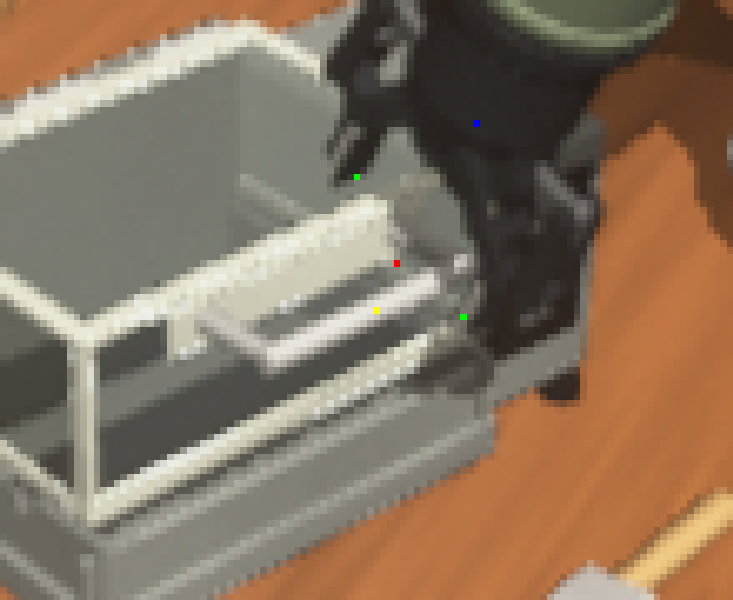

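Run:
```python
from h import *
from workcell import *
a=.45;R=guardR(a,-1);E=12
print(movel(guardp(0)+E*R[:,2],max_speed=60,guard=6));st("at")
i=snap("c3");im=i[0];u,v=295,126
cv2.imwrite("pics/c3c.png",cv2.resize(im[v-45:v+45,u-55:u+55],(733,600),interpolation=cv2.INTER_CUBIC))
```

```text
False
at t 27.56 [ 483.4 -233.7  159.4] F [ 0.   0.7 -0.1] gap 85.3
```

View pics/c3c.png

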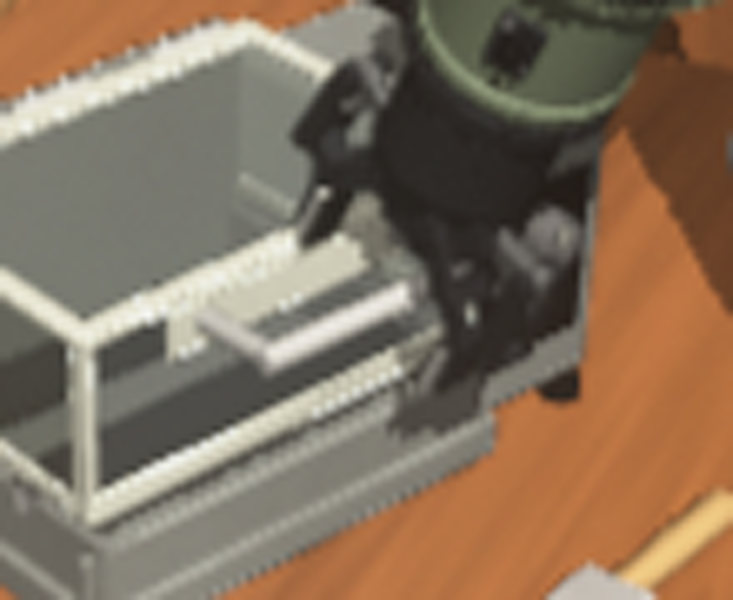

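Run:
```python
from h import *
from workcell import *
clamp();st("clamp");wait(.2);s=st("settle")
i=snap("c4");im=i[0];u,v=295,126
cv2.imwrite("pics/c4c.png",cv2.resize(im[v-45:v+45,u-55:u+55],(733,600),interpolation=cv2.INTER_CUBIC))
```

```text
clamp t 28.32 [ 483.6 -233.7  159.4] F [-2.6  1.   6.2] gap 11.3
settle t 28.52 [ 483.6 -233.7  159.5] F [-2.7  1.   5.6] gap 12.0
```

View pics/c4c.png

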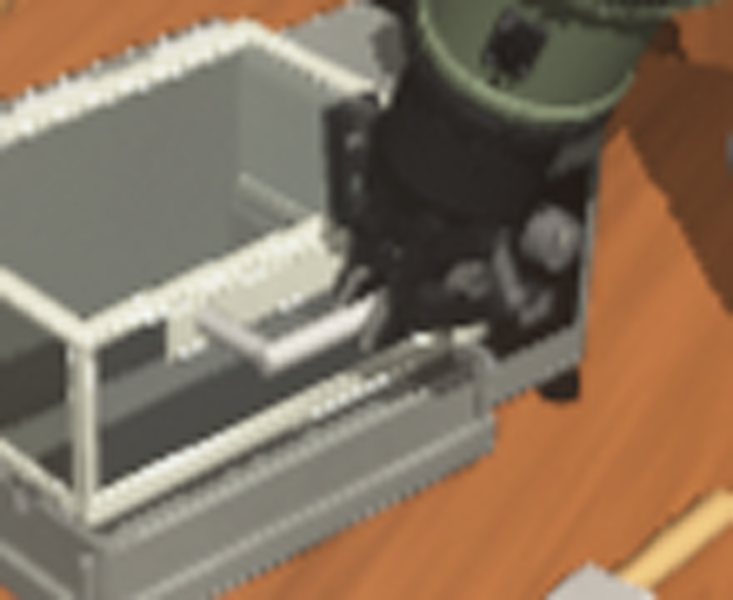

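Run:
```python
from h import *
from workcell import *
a=.45;R=guardR(a,-1);E=18
open_gripper();st("open")
print(movel(guardp(0)+E*R[:,2],max_speed=40,guard=4));st("at")
clamp();st("clamp");wait(.2);s=st("settle")
```

```text
open t 29.33 [ 483.5 -233.7  159.2] F [-0.7  0.6  0.4] gap 85.7
False
at t 29.63 [ 485.7 -234.7  153.7] F [ 0.1 -0.4  0.2] gap 85.5
clamp t 30.3 [ 486.  -234.8  154.1] F [-3.   1.1  4.8] gap 12.1
settle t 30.5 [ 486.  -234.8  154.1] F [-2.9  1.5  5.3] gap 11.8
```

Run:
```python
from h import *
from workcell import *
a=.45;E=18
for th in(.1,.2,.3,.4):
    R=guardR(a-th,-1);movel(guardp(th)+E*R[:,2],R,max_speed=60);s=st(f"{th}")
    if np.linalg.norm(s["ft_force"])>35: break
i=snap("c5")
```

```text
0.1 t 31.12 [ 484.6 -234.1  176.9] F [ 2.8  0.4 -3.2] gap 11.9
0.2 t 31.67 [ 485.3 -234.5  200. ] F [ 3.3 -0.5 -2.9] gap 12.3
0.3 t 32.21 [ 488.2 -235.7  223. ] F [ 3.6  0.3 -2.9] gap 12.0
0.4 t 32.75 [ 493.1 -237.9  245.7] F [ 2.5  1.1 -3.9] gap 12.1
```

View pics/c5.png

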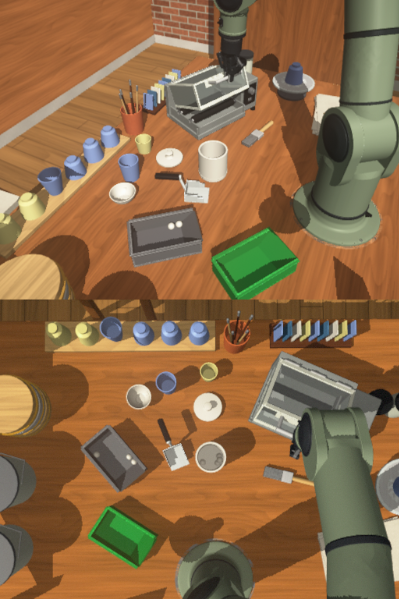

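The guard is rising smoothly at about 23° with small forces. I carry on to 45°.

Run:
```python
from h import *
from workcell import *
a=.45;E=18
for th in(.5,.6,.7,np.pi/4):
    R=guardR(a-th,-1);movel(guardp(th)+E*R[:,2],R,max_speed=60);s=st(f"{th:.3f}")
    if np.linalg.norm(s["ft_force"])>35: break
wait(.3);s=st("hold")
b=s["eef_pos"]-E*s["tool_rot"][:,2];h=BAR+240*mx+[0,0,10];d=b-h
print("bar",b.round(1),"angle",np.rad2deg(np.arctan2(d[2],-d@mx)-np.arctan2(-10,240)),"radius",np.linalg.norm(d))
i=snap("c6");im=i[0]
cv2.imwrite("pics/c6c.png",cv2.resize(im[60:190,200:350],(692,600),interpolation=cv2.INTER_CUBIC))
# independent: white frame points of the lifted hood top plane from depth
for n in("side","top"):
    c=dict(np.load(f"{n}_c6.npz"));P=cloud(c);g=c["image"].astype(int)
    D=P-h;x=D@mx;y=D@my;z=D[...,2]
    m=(abs(y)<126)&(x<-20)&(x>-200)&(z>15)&(z<230)&(g.min(-1)>120)
    print(n,m.sum());
    if m.sum()>20:
        ang=np.rad2deg(np.arctan2(z[m],-x[m]));print(np.percentile(ang,[10,25,50,75,90,97]).round(1))
        k=y[m]>90
        if k.sum()>8: print("side-bar fit",np.rad2deg(np.arctan(-np.polyfit(x[m][k],z[m][k],1)[0])),k.sum())
```

```text
0.500 t 33.39 [ 500.1 -241.   267.8] F [ 2.5  2.7 -4.5] gap 11.7
0.600 t 33.93 [ 509.1 -245.1  289. ] F [ 2.2  3.6 -3.5] gap 12.0
0.700 t 34.48 [ 520.1 -249.9  309.3] F [ 1.3  4.7 -3. ] gap 11.7
0.785 t 34.96 [ 530.8 -254.7  325.5] F [ 0.6  6.2 -1.9] gap 11.8
hold t 35.26 [ 530.8 -254.7  325.4] F [ 1.7  4.9 -3.1] gap 11.7
bar [ 536.2 -257.2  342.4] angle 44.92812096150779 radius 240.2595992303166
side 1865
[21.2 24.8 31.7 38.7 42.4 44.3]
side-bar fit -44.54219145922647 314
top 2518
[20.8 22.7 35.7 42.7 44.6 46.2]
side-bar fit -15.62202092444709 436
```

View pics/c6c.png

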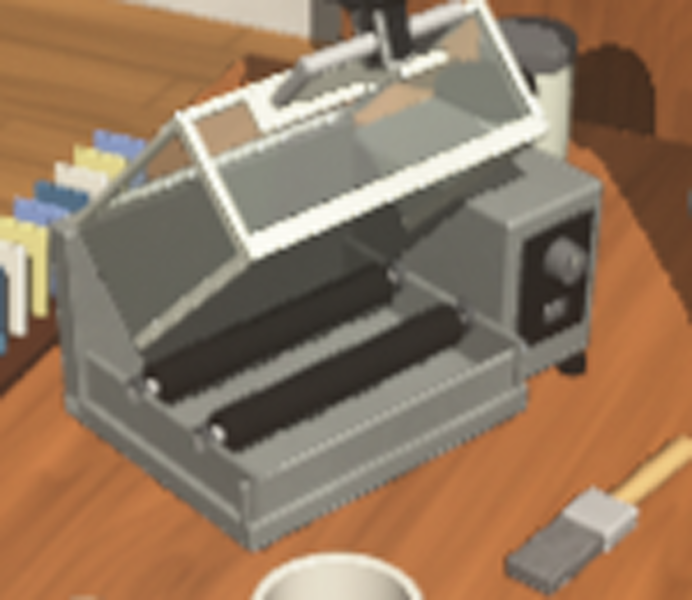

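View pics/c6.png

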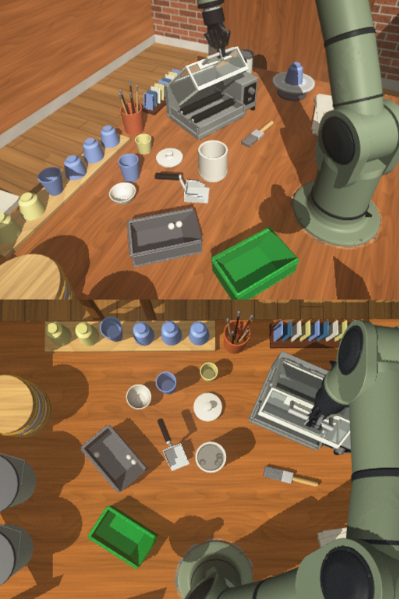

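Run:
```python
from h import *
from workcell import *
s=st("final");print(np.abs(s["qvel"]).max(),np.round(s["qpos"],2));finish_job()
```

```text
final t 35.36 [ 530.8 -254.7  325.4] F [ 1.   6.7 -2.4] gap 11.6
0.001256406914787902 [ 0.75  0.66 -0.71  1.26  0.31  1.68 -0.35]
the job is handed in; nothing more can be done
```

I tipped four grinding balls into the mill jar and stood the scoop upright on the bench, then let go of it. I lifted the guard by its bar and handed in while still holding it half open, at 35.4 s on the robot's clock.

**Balls:** The top view shows four in the jar and three still in the tub, with none elsewhere. A fifth perched on the scoop's lip, so I let it drop back inside the tub before lifting out. The fingers stayed clear of the balls throughout.

**Jar and bystanders:** The jar stands upright where it was. In the last pictures the other things on the bench look unmoved.

**Guard:** The arm's position puts it at 44.9°. Depth readings of the raised frame gave about 44–46° at its top edge. Straight-line fits along the frame's side edge gave -44.5° and -15.6°, because they mixed edges, so I did not use them. The arm was still, with about 7 N at the wrist.

**What went less smoothly:**
- **Tub contact:** the scoop's neck pressed the tub's far wall with about 11 N on the way in.
- **Scoop slip:** the scoop turned about 10° in the grip, so I corrected the tilt before setting it down flat.
- **Bar grip:** the gripper read 12 mm on the 14 mm bar. I gripped again 6 mm deeper, got the same reading, and the grip held through the lift.

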